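# Seat a block in the clamping jig and spin down its wing nut

## Task

With the fingertips only, push the wooden block along the channel of the jig until its end is home against the end stop. Then spin the big wing nut clockwise (seen from above), by pushing its wings round stroke after stroke, until it is fully tight and the strap clamps the block. Push gently, do not lift the block or squeeze the nut, and leave the other things lying about where they are.

Things in the scene. Friction and masses are not known exactly. Their poses are not given: they have to be found in the camera images.
- jig: fixed clamping jig left of the rip fence. Origin on the stud's axis at table level. x runs along the channel to the end stop (roughly away from the robot), y toward the tall plate (roughly to the left), z up. Plywood base: x -143 to 72, y -48 to 56 mm, top z = 12 mm. The block's channel is y = 7 to 39 mm between guides whose tops are at z = 20 mm. Heel block right of the stud, z to 36 mm
- plate_face (a point): middle of the inner face of the tall aluminium plate, at y = 39.5 mm of the jig; the plate is 6 mm thick and stands beside the nut from x = -38 to 67 mm, z up to 92 mm. Two closed fingers do not fit between it and the nut's hub, so the nut is worked from the open -y side, stroke by stroke
- stop_face (a point): centre of the end stop's face that the block must meet: x = 50, y = 23, z = 26 mm of the jig, axes as the jig's. The stop is 12 mm thick, 33 mm wide, its top at z = 40 mm
- block: loose hardwood block 100 x 30 x 25 mm (x, y, z), 0.1 to 0.2 kg, lying flat in the channel under the strap, 20 to 45 mm short of the end stop. Origin at the centre of its underside, 12 mm above the table; x along its length toward the stop. It slides with plain friction and 1.5 mm play each side
- block_front (a point): centre of the block's end that faces the stop, 14 mm above its underside
- block_rear (a point): centre of the block's other end, the one to push on, 26 mm above the table; nothing stands in the channel behind it or above it
- wing_nut (a joint): turn of the steel wing nut in rad, growing clockwise seen from above (tightening); starts at -1.5 to 2.5, reads 8.0 fully tight at a firm end. At value q one wing points at angle -q from the jig's x axis (counter-clockwise positive), the other opposite. Light even friction (about 2 N at a wing); stays where left; sinks 4 mm a turn; the strap meets the block at about 7.1
- wing_center (a point): point on the nut's axis at mid-height of the wings, 72 mm above the table when tight, up to 6 mm higher when loose. Wings: upright round ears 6 mm thick, 23 mm high, reaching 34 mm from the axis. The hub, 23 mm across at its foot, ends 7.5 mm below this point; the stud (11 mm thick) rises through it to 98 mm above the table
- strap: dark steel clamp strap under the nut, 26 mm wide (x), from y = -42 to 35 mm of the jig, 10 mm thick; it goes up and down with the nut. Origin on the stud's axis at its underside, 35.5 mm below wing_center
- nut_1: bystander: loose hexagon nut, 22 mm, lying on the jig's base near the open end of the channel
- spare_knob: bystander: loose black star knob, 46 mm wide and 28 mm high, on the table to the right of the jig
- bolt_1: bystander: loose hexagon bolt 42 mm long, on the table to the left of the jig
- nut_2: bystander: loose hexagon nut, 22 mm, on the table to the left of the jig, near its stop end
There are look-alikes about, which are no part of the job. Of the things that look like the block, the larger one is meant.

How it is judged:
By the outcome, as a careful person would: the job done as asked, in the order asked, and still so for the second after the job is handed in, with the robot touching nothing.
It also fails if it takes over 64 s, if anything falls off the work surface, if the arm or the gripper's body presses on something with over 40 N, if the wrist force passes 120 N, or if a joint passes its speed limit or range.

## Robot

A 7-joint arm with a two-finger parallel gripper is mounted at the origin on a cart in front of the work surface, level with it; the furniture and walls round the work are solid. World frame = base frame: x ahead of the robot, y to its left, z up, the work surface at z = 0. Lengths are in m, angles in degrees, forces in N, time in s.
With the tool pointing down it reaches from about 0.425 to 0.875 m from the base axis. Payload 9.9 kg.
Tool frame: the origin (TCP) lies at the very end of the fingers, on their centre line; the grasp point (between the pads) lies 19 mm behind it (tcp_to_grasp is the distance from the TCP to the grasp point, in m); z points along the fingers, x is the direction in which the jaws open and shut, and the axes are right-handed (so a half turn about z gives the same grasp; the last joint's range is limited). The gripper opens to 85 mm and grips with 20 to 120 N. Pads are 22 mm wide; open, the fingers measure 114 mm over their backs; the gripper's body (76 mm by 85 mm) begins 54 mm behind the grasp point. The pads swing forward as they close: fully open they stand 13 mm farther back than shut.
Start: joints at [-70.004, 32.985, 1.427, 82.34, -0.859, 64.687, -3.237], TCP at [0.283, 0.613, 0.231] pointing down, gripper open.
Joint ranges: [-157.87, 157.87], [-19.46, 123.44], [-87.15, 90], [11.01, 140.99], [-62.26, 242.26], [9.8, 113.94], [-161.44, 161.44]. Speed limits (degrees/s): [127.2, 127.2, 172.46, 172.46, 180, 180, 180].

## Interface

Orientations are given as [roll, pitch, yaw] about the fixed x, y, z axes, in that order (R = Rz(yaw) Ry(pitch) Rx(roll)).
In Python, from workcell import sense, get_image, job_done, trace, tip_of, tcp_to_grasp gives the robot as it stands.
- The arm moves only by the tool arm_command, never from a script. Its arguments are lists of equal length, an entry for each row: "hand": the opening, from -1 (shut) to 1 (fully open); "delta_pos": the shift along the tool's x, y, z as a fraction of full scale, a list of three; "turn": the turn, a rotation vector about the tool's x, y, z as a fraction of full scale, a list of three. A call has 1 to 8 rows; each row is the pose to reach, as a shift and turn from the pose commanded when the call began, along the tool's axes at that moment; what a row does not reach only later rows make up. Full scale, the value 1, is 0.1 m for a shift and 90 degrees for a turn. A row lasts 1/10 s, in which the tool goes at most 50 mm and 8.59 degrees, less where a joint would pass 70% of its speed; a pose out of reach is approached as far as the arm can. A call with a number of a shift or a turn outside -1 to 1 is refused whole. A call with a gripper value outside its range is refused whole. The fingers move at their own pace and stop on an object; "squeeze" is the grip in N (left out, the last holds). Time passes only in rows, so rows that repeat a pose let the fingers close. It gives the time, the measured TCP pose, the force and the opening at its end, in the units of the state.
- sense(): the state, without advancing time (a new reading comes with each control period).
- get_image(name): name is "side" or "top"; returns a dict with "image" (420x560x3 uint8, blue, green, red), "z_map" (420x560 float32, m along the optical axis (not along the pixel's ray), 0 where there is no reading), "intrinsics" (3x3 intrinsics, pixels), "T" (4x4, takes a point from camera to world coordinates). Camera axes: x right, y up, looking along -z (the intrinsics and any distortion apply to the point x, -y, -z); pixel columns grow to the right and rows downward; lengths in m; the calibration is good to about 2 mm. A picture is of the moment at which its call begins.
- job_done(): hands the job in, once; it reports no verdict.
Trained networks look in a picture, given as the dict that the camera call returned (one of the last four; its "shot" number tells which), for a name from the list of things; names that differ only in an ending like _2 or _b are one class to them, and where a whole thing is asked for, a point or a joint stands for the part that bears it (a point fixed in the world has none). Each returns a list of dicts, best first, with "p" (0 to 1); they miss things now and then, are a little off and sometimes report something else, mostly with a low value. They report only what shows in the picture. A call takes as long as a camera call. They do not tell look-alikes from the thing itself.
- trace(picture, label): "pixels" (420x560 bool, what is visible of it).
- tip_of(picture, label): "xyz" ([x, y, z] in m, in the coordinates of the camera as it stood for that picture, good to about 4 mm: a listed point, or the origin of a listed thing).
The state is a dict: "clock": time; "joint_pos": joint angles; "qvel": joint speeds; "tau": joint torques, N m; "position": TCP position; "tcp_rot": TCP orientation; "wrist_force": force on the tool from outside, world axes, zero at the start; "moment": the same for the moment, N m; "width": finger opening in m.
Only numpy, scipy, OpenCV 4.12 (cv2) and the standard library are available. Lean on these libraries where they do the work, as an engineer would, in place of code of your own. Each camera call takes 0.05 s, during which the arm holds its last target.

## Working session

There is one attempt and no reset: what is moved stays moved. The work goes in short steps, Python scripts to look and compute and a tool call to move; the robot and the scene stay as the last step left them, time stands still between calls to the robot, and variables do not carry over. Pictures are saved under pics/ and viewed, and the job is handed in when it is done.

Besides the shell and the picture viewer there is one more tool, called after "Request:" by a JSON object that holds its "fn" and its "kwargs". arm_command: Moves the arm, as the interface text tells. Its arguments: {"type":"object","properties":{"hand":{"type":"array","items":{"type":"number"}},"delta_pos":{"type":"array","items":{"type":"array","items":{"type":"number","minimum":-1,"maximum":1}}},"turn":{"type":"array","items":{"type":"array","items":{"type":"number","minimum":-1,"maximum":1}}},"squeeze":{"type":"number"}},"required":["hand","delta_pos","turn"]}

```bash
mkdir -p pics
cat > h.py <<'E'
import numpy as np, cv2
from workcell import *
def w(pic,xyz): 
    T=np.array(pic["T"]); return T[:3,:3]@np.array(xyz)+T[:3,3]
def proj(pic,p):
    T=np.array(pic["T"]); c=T[:3,:3].T@(np.array(p)-T[:3,3]); K=np.array(pic["intrinsics"])
    q=K@np.array([c[0],-c[1],-c[2]]); return q[:2]/q[2]
def cloud(pic):
    z=pic["z_map"]; K=np.array(pic["intrinsics"]); v,u=np.mgrid[:z.shape[0],:z.shape[1]]
    c=np.stack([(u-K[0,2])/K[0,0]*z,-(v-K[1,2])/K[1,1]*z,-z],-1); T=np.array(pic["T"])
    return c@T[:3,:3].T+T[:3,3]
E
python3 - <<'E'
from h import *
print(sense())
for n in("side","top"):
    p=get_image(n); cv2.imwrite(f"pics/{n}0.png",p["image"]); print(n,p.get("shot"),np.round(p["T"],3).tolist(),np.round(p["intrinsics"],1).tolist(),[k for k in p])
    for l in ["jig","plate_face","stop_face","block","block_front","block_rear","wing_nut","wing_center","strap","nut_1","spare_knob","bolt_1"]:
        try: print(l,[(round(r["p"],2),np.round(w(p,r["xyz"]),4).tolist(),proj(p,w(p,r["xyz"])).round().tolist()) for r in tip_of(p,l)][:3])
        except Exception as e: print(l,e)
E
```

```text
{'clock': 0.0, 'joint_pos': array([-70.0019653 ,  33.03512832,   1.42148966,  82.38722277,
        -0.85988302,  64.68777863,  -3.23716238]), 'qvel': array([-0.00278696, -0.04596624,  0.03055576, -0.09696719,  0.07239576,
        0.01706347, -0.01362439]), 'tau': array([-6.46966309e-04, -7.65732837e+01,  2.24986553e+00, -2.85978180e+01,
        1.51751860e-02,  1.25184344e-02,  4.75660113e-05]), 'position': array([0.2829015 , 0.61233574, 0.23040808]), 'tcp_rot': array([1.79996182e+02, 9.95242267e-02, 6.52040254e+01]), 'wrist_force': array([ 0.17311162, -0.41730838,  0.53572801]), 'moment': array([-0.00358193,  0.03235827, -0.02038183]), 'width': 0.08540067712932085}
side 1 [[-0.997, 0.026, -0.074, 0.485], [-0.074, -0.604, 0.793, 1.053], [-0.024, 0.796, 0.604, 0.591], [0.0, 0.0, 0.0, 1.0]] [[489.8, 0.0, 274.8], [0.0, 489.8, 209.5], [0.0, 0.0, 1.0]] ['image', 'z_map', 'intrinsics', 'T', 'shot']
jig [(0.89, [0.5549, 0.3541, 0.0012], [273.0, 234.0])]
plate_face [(0.68, [0.5531, 0.3915, 0.0524], [271.0, 225.0])]
stop_face [(0.73, [0.5916, 0.3901, 0.0251], [250.0, 236.0])]
block [(0.87, [0
[... 1475 characters left out ...]
85, 0.3433, 0.0247], [291.0, 279.0]), (0.55, [0.5029, 0.2497, 0.0023], [337.0, 259.0]), (0.54, [0.7348, 0.422, 0.0134], [256.0, 146.0])]
wing_nut it knows: block, block_front, block_rear, bolt, jig, nut, plate_face, spare_knob, stop_face, strap, wing_center
wing_center [(0.69, [0.5496, 0.349, 0.0763], [290.0, 229.0]), (0.51, [0.5639, 0.4477, 0.0008], [241.0, 227.0]), (0.43, [0.5057, 0.247, -0.001], [338.0, 257.0])]
strap [(0.7, [0.5503, 0.3504, 0.0406], [289.0, 232.0])]
nut_1 [(0.65, [0.5624, 0.4463, -0.002], [242.0, 228.0]), (0.43, [0.4562, 0.2866, 0.0093], [319.0, 281.0])]
spare_knob [(0.91, [0.5026, 0.248, 0.0028], [338.0, 259.0])]
bolt_1 [(0.5, [0.4699, 0.4171, -0.0011], [254.0, 273.0])]
```

Run:
```python
import cv2
a=cv2.imread("pics/side0.png");b=cv2.imread("pics/top0.png")
cv2.imwrite("pics/s1.png",cv2.resize(a[140:300,130:400],(800,474),interpolation=cv2.INTER_CUBIC))
cv2.imwrite("pics/t1.png",cv2.resize(b[120:310,180:420],(757,600),interpolation=cv2.INTER_CUBIC))
```

```text
(no output)
```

View pics/s1.png

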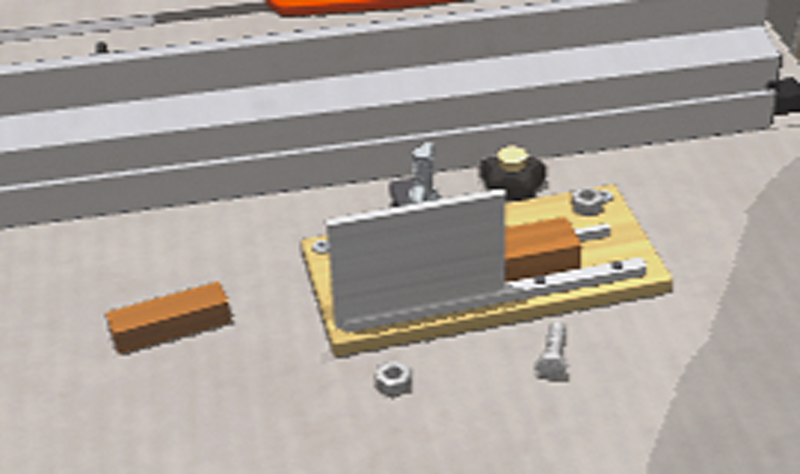

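View pics/t1.png

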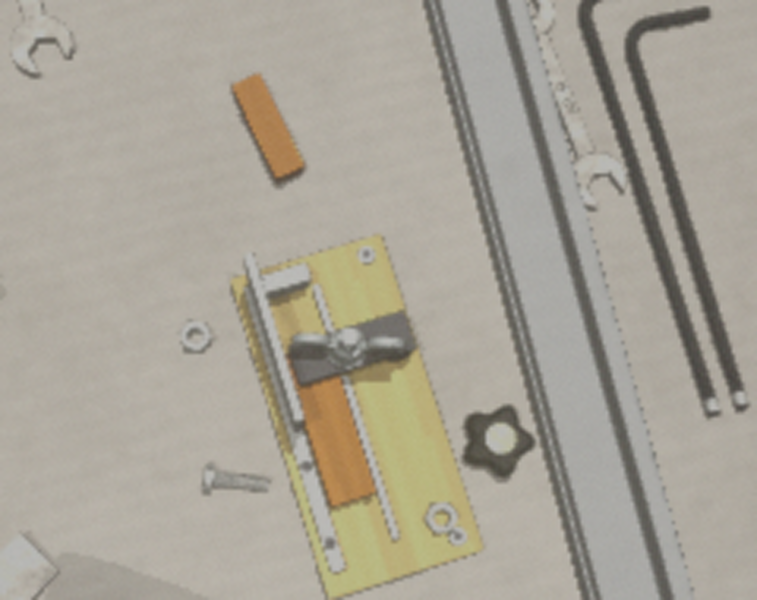

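View pics/top0.png

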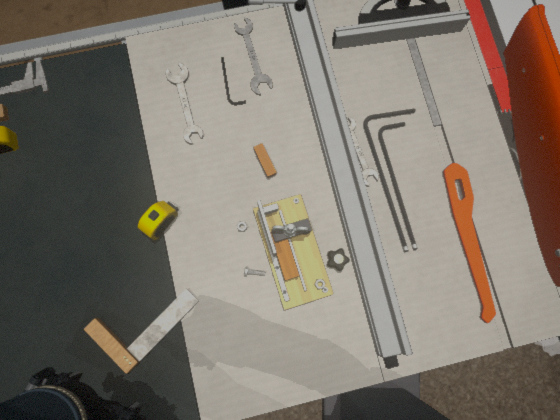

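View pics/side0.png

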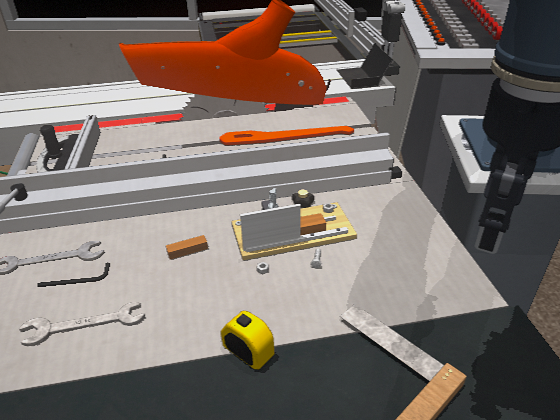

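Of the two orange blocks, top (287,258) lies in the jig's channel beneath the strap and is the longer one. The one at top (265,160), on the bare table, is shorter, so it is a look-alike. The block in the jig is the one meant. Next I measure the jig's pose.

Run:
```python
from h import *
C={}
for n in("side","top"):
    p=get_image(n); c=cloud(p); im=p["image"]; C[n]=c; np.save(f"{n}.npy",c); cv2.imwrite(f"pics/{n}_n.png",im)
    np.savez(f"{n}.npz",**{k:np.array(p[k]) for k in("image","z_map","intrinsics","T")})
    near=(abs(c[...,0]-.53)<.15)&(abs(c[...,1]-.36)<.12)
    print(n,"table z",np.median(c[near][:,2]),"hist",np.histogram(c[near][:,2],bins=np.arange(-.01,.11,.005))[0])
    m=near&(c[...,2]>.0085)&(c[...,2]<.0155); m=cv2.morphologyEx(m.astype(np.uint8),cv2.MORPH_OPEN,np.ones((3,3)))>0
    for z in((.0085,.0155),(.085,.105)):
        m=near&(c[...,2]>z[0])&(c[...,2]<z[1]); P=c[m]; print(z,len(P), P.mean(0) if len(P) else 0)
        if len(P)>8:
            r=cv2.minAreaRect((P[:,:2]*1000).astype(np.float32)); print(r)
    # orange
    hsv=cv2.cvtColor(im,cv2.COLOR_BGR2HSV); m=near&(hsv[...,0]>5)&(hsv[...,0]<15)&(hsv[...,1]>140)
    k,lab,st,ce=cv2.connectedComponentsWithStats(m.astype(np.uint8))
    for i in range(1,k):
        if st[i,4]>60:
            P=c[lab==i]; print("orange",st[i],np.median(P[:,2]))
            Q=P[P[:,2]>np.percentile(P[:,2],60)-.004]; print(cv2.minAreaRect((Q[:,:2]*1000).astype(np.float32)))
# fence height
c=C["top"]; f=(abs(c[...,0]-.55)<.05)&(c[...,1]<.3)&(c[...,1]>.1)
for y in np.arange(.1,.3,.01): 
    s=c[f&(abs(c[...,1]-y)<.005)]; print(round(y,2),np.percentile(s[:,2],95).round(3),end="; ")
```

```text
side table z 0.0013345089390819354 hist [   0 5027 3516  586 1527  720  516  427  291  375  226  284  298  251
  433  188  154  149  167  172  181   25    0]
(0.0085, 0.0155) 1815 [0.51040866 0.34666346 0.01174181]
((540.4124145507812, 350.107421875), (217.5948028564453, 277.9974060058594), 89.99898529052734)
(0.085, 0.105) 378 [0.55397355 0.38996651 0.08993187]
((564.483154296875, 385.0947265625), (97.93990325927734, 75.01655578613281), 40.04441833496094)
orange [301 214  25  21 257] 0.03629427493465742
((484.6579895019531, 353.13348388671875), (47.00498580932617, 31.997722625732422), 19.161527633666992)
top table z 0.0015412337254478992 hist [  14 5921 4829  592 2869  617  366  117  157  580   81  191  201   77
  354   96   30   25   46   67  159   27    2]
(0.0085, 0.0155) 3369 [0.51069248 0.33296761 0.01178932]
((539.2236328125, 348.2017822265625), (214.52093505859375, 278.2848815917969), 89.60980987548828)
(0.085, 0.105) 255 [0.55151901 0.38242553 0.09154149]
((562.878173828125, 363.1617126464844), (104.3084487915039, 72.70952606201172), 18.919254302978516)
0.1 0.009; 0.11 0.01; 0.12 0.01; 0.13 0.009; 0.14 0.003; 0.15 0.002; 0.16 0.002; 0.17 0.002; 0.18 0.1; 0.19 0.101; 0.2 0.101; 0.21 0.099; 0.22 0.067; 0.23 0.065; 0.24 0.063; 0.25 0.032; 0.26 0.026; 0.27 0.016; 0.28 0.003; 0.29 0.013;
```

Run:
```python
from h import *
from scipy.optimize import minimize
for n in("top","side"):
    d=np.load(n+".npz"); c=cloud(d); im=d["image"]; hsv=cv2.cvtColor(im,cv2.COLOR_BGR2HSV)
    near=(abs(c[...,0]-.53)<.15)&(abs(c[...,1]-.36)<.12)
    def comp(m,mn):
        k,lab,st,ce=cv2.connectedComponentsWithStats(m.astype(np.uint8),connectivity=8)
        return [lab==i for i in range(1,k) if st[i,4]>mn]
    print(n,"yellow hsv",hsv[290,312] if n=="top" else hsv[237,340])
    y=near&(hsv[...,0]>18)&(hsv[...,0]<32)&(hsv[...,1]>70)&(c[...,2]>.006)&(c[...,2]<.016)
    P=c[y]; r=cv2.minAreaRect((P[:,:2]*1000).astype(np.float32)); print("base",len(P),r)
    for m in comp(near&(c[...,2]>.086)&(c[...,2]<.11),4):
        P=c[m]; r=cv2.minAreaRect((P[:,:2]*1000).astype(np.float32)); print("hi",len(P),P.mean(0).round(4),P[:,2].max(),r)
    for m in comp(near&(c[...,2]>.055)&(c[...,2]<.095),4):
        P=c[m]; print("wing",len(P),P.mean(0).round(4),np.argwhere(m).mean(0)[::-1].round())
    o=near&(hsv[...,0]<18)&(hsv[...,1]>120)&(c[...,2]>.032)&(c[...,2]<.041)
    P=c[o]; 
    if len(P)>9: print("blocktop",len(P),P.mean(0),cv2.minAreaRect((P[:,:2]*1000).astype(np.float32)),hsv[o].mean(0))
```

```text
top yellow hsv [ 30  78 184]
base 2930 ((516.7974853515625, 341.9027099609375), (213.3161163330078, 103.07205200195312), 18.837425231933594)
hi 186 [0.5515 0.3946 0.0915] 0.09507206778832711 ((552.0775756835938, 394.6744689941406), (104.3067855834961, 6.036067962646484), 18.82181167602539)
hi 9 [0.5532 0.3722 0.0875] 0.08829162169870164 ((553.7032470703125, 371.9491271972656), (4.059298038482666, 5.618849754333496), 3.700392723083496)
hi 36 [0.5513 0.3499 0.0962] 0.10134145615624357 ((551.4949951171875, 349.7747802734375), (10.427390098571777, 9.518515586853027), 1.6638695001602173)
hi 7 [0.5513 0.3296 0.0871] 0.08825394695668154 ((551.1402587890625, 329.5969543457031), (3.722099781036377, 3.784660577774048), 2.8026561737060547)
wing 449 [0.6414 0.2501 0.0625] [341. 186.]
wing 221 [0.551  0.3947 0.0881] [266. 227.]
wing 184 [0.5502 0.3507 0.0756] [290. 229.]
blocktop 543 [0.49553    0.35475774 0.03675437] ((496.2138366699219, 355.3213195800781), (75.5875015258789, 28.48781394958496), 18.52439308166504) [ 15.89686924 140.83425414 175.33333333]
side yellow hsv [ 20 115 209]
base 1333 ((519.2642211914062, 343.2958068847656), (214.55433654785156, 111.25885009765625), 19.01668357849121)
hi 59 [0.5536 0.3536 0.093 ] 0.09877837667803246 ((553.804931640625, 342.46368408203125), (10.642783164978027, 31.98115348815918), 0.4089896082878113)
hi 5 [0.5535 0.376  0.087 ] 0.08809553662406466 ((553.0309448242188, 375.9216613769531), (4.577673435211182, 3.4985475540161133), 72.8985595703125)
hi 274 [0.5542 0.3986 0.09  ] 0.09366552660892141 ((554.154296875, 396.7257385253906), (103.58546447753906, 10.440690994262695), 19.619441986083984)
wing 449 [0.6368 0.2523 0.0614] [234. 176.]
wing 1246 [0.5543 0.3953 0.0759] [270. 216.]
blocktop 286 [0.48228949 0.35510605 0.03616669] ((484.60516357421875, 353.395263671875), (47.01884841918945, 32.558204650878906), 19.318035125732422) [ 14.06293706 163.91608392 182.18181818]
```

```bash
cat >> h.py <<'E'
from scipy.spatial.transform import Rotation as Ro
O=np.array([.5525,.3502]); PSI=18.85
def jw(x,y): 
    a=np.radians(PSI); return O+np.array([[np.cos(a),-np.sin(a)],[np.sin(a),np.cos(a)]])@np.array([x,y])/1000
def wj(p):
    a=np.radians(PSI); return np.array([[np.cos(a),np.sin(a)],[-np.sin(a),np.cos(a)]])@(np.array(p[:2])-O)*1000
def go(xj,yj,z,yaw,frm=None,rpy=None):
    s=sense(); p=s["position"] if frm is None else np.array(frm); R=Ro.from_euler("xyz",s["tcp_rot"] if rpy is None else rpy,degrees=True)
    t=np.append(jw(xj,yj),z); d=R.inv().apply(t-p)/.1
    rv=(R.inv()*Ro.from_euler("xyz",[180,0,yaw],degrees=True)).as_rotvec(degrees=True)/90
    print("delta",d.round(3).tolist(),"turn",rv.round(3).tolist())
def st():
    s=sense(); print(round(s["clock"],2),"tcp",s["position"].round(4),"jig",wj(s["position"]).round(1),"rpy",s["tcp_rot"].round(1),"F",s["wrist_force"].round(1),"w",s["width"].round(3),"j",s["joint_pos"].round(0))
E
python3 - <<'E'
from h import *
st(); go(-115,23,.15,108.85)
E
```

```text
Traceback (most recent call last):
  File "h.py", line 24, in st
    s=sense(); print(round(s["clock"],2),"tcp",s["position"].round(4),"jig",wj(s["position"]).round(1),"rpy",s["tcp_rot"].round(1),"F",s["wrist_force"].round(1),"w",s["width"].round(3),"j",s["joint_pos"].round(0))
                                                                                                                                                                     ^^^^^^^^^^^^^^^^
AttributeError: 'float' object has no attribute 'round'
```

```bash
sed -i 's/s\["width"\].round(3)/round(s["width"],3)/' h.py
python3 - <<'E'
from h import *
st(); go(-115,23,.15,108.85)
E
```

```text
1.3 tcp [0.2831 0.6128 0.2313] jig [-170.1  335.5] rpy [-180.     0.    65.2] F [-0.4  0.   0.8] w 0.085 j [-70.  33.   1.  82.  -1.  65.  -3.]
delta [-1.881, 2.556, 0.813] turn [-0.0, 0.0, -0.485]
```

Request:
{"fn": "arm_command", "kwargs": {"hand": [-1, -1, -1, -1, -1], "delta_pos": [[-0.3, 0.33, 0.05], [-0.6, 0.66, 0.1], [-0.9, 1, 0.15], [-0.9, 1, 0.15], [-0.9, 1, 0.15]], "turn": [[0, 0, 0], [0, 0, 0], [0, 0, 0], [0, 0, 0], [0, 0, 0]]}}

```text
clock: 1.8
position: [0.337, 0.4883, 0.2167]
tcp_rot: [180.0, -0.0, 65.1]
wrist_force: [-0.7, 0.3, -0.5]
width: 0.0124
```

Request:
{"fn": "arm_command", "kwargs": {"hand": [-1, -1, -1, -1, -1, -1], "delta_pos": [[-0.2, 0.3, 0.05], [-0.5, 0.6, 0.1], [-0.9, 1, 0.2], [-0.9, 1, 0.2], [-0.9, 1, 0.2], [-0.9, 1, 0.2]], "turn": [[0, 0, -0.08], [0, 0, -0.16], [0, 0, -0.24], [0, 0, -0.32], [0, 0, -0.4], [0, 0, -0.485]]}}

```text
clock: 2.4
position: [0.3891, 0.3667, 0.1965]
tcp_rot: [180.0, -0.1, 109.2]
wrist_force: [-0.6, 0.9, 0.5]
width: 0.0006
```

Run:
```python
from h import *
st(); go(-115,23,.1,108.85)
```

```text
2.4 tcp [0.3891 0.3667 0.1965] jig [-149.3   68.4] rpy [ 1.800e+02 -1.000e-01  1.092e+02] F [-0.6  0.9  0.5] w 0.001 j [-42.  23.  -9. 106.   5.  51.  56.]
delta [-0.457, 0.34, 0.965] turn [0.0, -0.001, 0.004]
```

Request:
{"fn": "arm_command", "kwargs": {"hand": [-1, -1, -1, -1, -1], "delta_pos": [[-0.2, 0.1, 0.3], [-0.4, 0.3, 0.6], [-0.457, 0.34, 0.965], [-0.457, 0.34, 0.965], [-0.457, 0.34, 0.965]], "turn": [[0, 0, 0], [0, 0, 0], [0, 0, 0], [0, 0, 0], [0, 0, 0]]}}

```text
clock: 2.9
position: [0.4353, 0.3346, 0.1]
tcp_rot: [-179.9, -0.0, 108.9]
wrist_force: [-0.2, 1.2, -0.1]
width: -0.0001
```

Run:
```python
from h import *
st(); go(-115,23,.028,108.85)
for n,(r0,r1,c0,c1) in(("side",(130,290,190,400)),("top",(150,320,180,390))):
    p=get_image(n); q=proj(p,sense()["position"]); print(n,q); cv2.imwrite(f"pics/{n}2.png",cv2.resize(p["image"][r0:r1,c0:c1],None,fx=3.5,fy=3.5,interpolation=2))
```

```text
2.9 tcp [0.4353 0.3346 0.1   ] jig [-116.    23.1] rpy [-179.9   -0.   108.9] F [-0.2  1.2 -0.1] w -0.0 j [-37.  31.  -8. 110.   7.  39.  60.]
delta [-0.001, 0.011, 0.72] turn [-0.001, -0.0, 0.001]
side [339.59353494 185.48052014]
top [297.35439435 290.06274939]
```

View pics/side2.png

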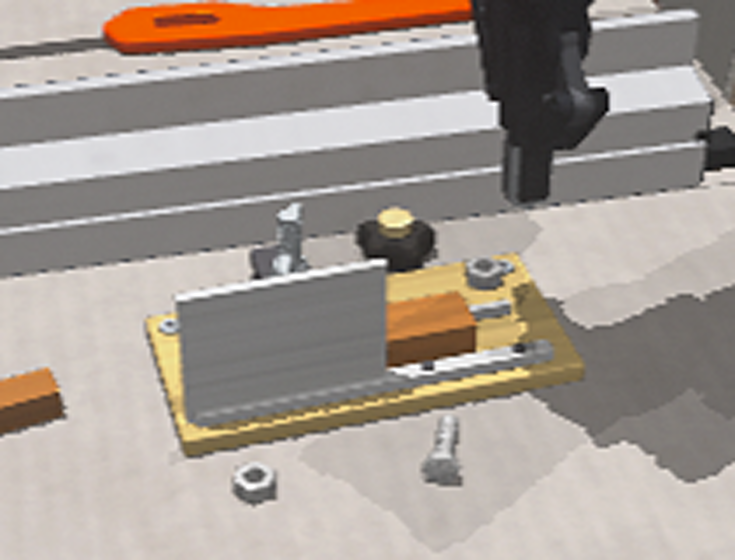

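View pics/top2.png

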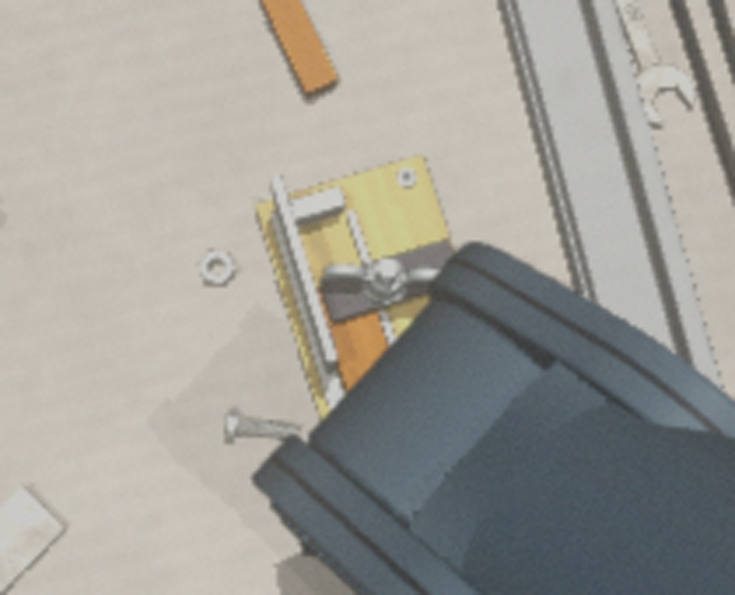

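Request:
{"fn": "arm_command", "kwargs": {"hand": [-1, -1, -1, -1], "delta_pos": [[0, 0, 0.3], [0, 0, 0.6], [0, 0, 0.7], [0, 0, 0.7]], "turn": [[0, 0, 0], [0, 0, 0], [0, 0, 0], [0, 0, 0]]}}

```text
clock: 3.4
position: [0.4356, 0.3338, 0.03]
tcp_rot: [-180.0, 0.0, 108.9]
wrist_force: [0.1, -0.2, -0.0]
width: 0.0001
```

Request:
{"fn": "arm_command", "kwargs": {"hand": [-1, -1, -1, -1, -1], "delta_pos": [[0, 0.06, 0], [0, 0.12, 0], [0, 0.2, 0], [0, 0.25, 0], [0, 0.3, 0]], "turn": [[0, 0, 0], [0, 0, 0], [0, 0, 0], [0, 0, 0], [0, 0, 0]]}}

```text
clock: 3.9
position: [0.4649, 0.343, 0.0301]
tcp_rot: [-180.0, -0.0, 108.8]
wrist_force: [-2.0, -1.0, 1.5]
width: 0.0003
```

Run:
```python
from h import *
st(); go(-63,23,.029,108.85)
for n,(r0,r1,c0,c1) in(("side",(130,290,190,400)),):
    p=get_image(n); q=proj(p,sense()["position"]); print(n,q); cv2.imwrite(f"pics/{n}3.png",cv2.resize(p["image"][r0:r1,c0:c1],None,fx=3.5,fy=3.5,interpolation=2))
```

```text
3.9 tcp [0.4649 0.343  0.0301] jig [-85.2  21.5] rpy [-180.    -0.   108.8] F [-2.  -1.   1.5] w 0.0 j [-37.  39.  -7. 109.   8.  33.  60.]
delta [0.015, 0.222, 0.011] turn [-0.0, -0.0, -0.0]
side [321.06542608 219.50264566]
```

View pics/side3.png

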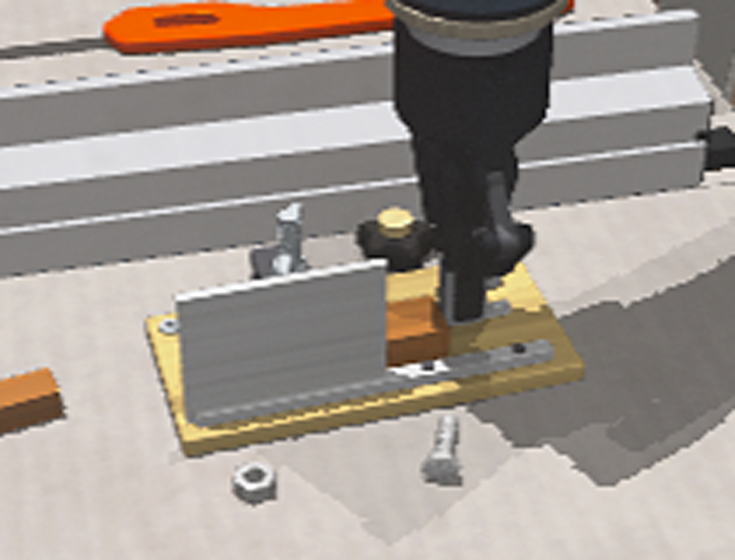

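The fingertips are touching the block's rear end (crop 450,320) and it slides with about 2 N. I keep pushing.

Request:
{"fn": "arm_command", "kwargs": {"hand": [-1, -1, -1, -1, -1], "delta_pos": [[0.01, 0.04, 0], [0.01, 0.08, 0], [0.01, 0.12, 0], [0.01, 0.16, 0], [0.01, 0.19, 0]], "turn": [[0, 0, 0], [0, 0, 0], [0, 0, 0], [0, 0, 0], [0, 0, 0]]}}

```text
clock: 4.45
position: [0.4827, 0.3502, 0.0297]
tcp_rot: [180.0, -0.0, 108.8]
wrist_force: [-0.6, -0.4, 0.5]
width: -0.0
```

Request:
{"fn": "arm_command", "kwargs": {"hand": [-1, -1, -1], "delta_pos": [[0, 0.01, 0], [0, 0.02, 0], [0, 0.025, 0]], "turn": [[0, 0, 0], [0, 0, 0], [0, 0, 0]]}}

```text
clock: 4.75
position: [0.4845, 0.3508, 0.0298]
tcp_rot: [-180.0, 0.0, 108.9]
wrist_force: [-0.5, -0.2, -0.9]
width: 0.0001
```

Run:
```python
from h import *
st()
```

```text
4.75 tcp [0.4845 0.3508 0.0298] jig [-64.1  22.5] rpy [-180.     0.   108.9] F [-0.5 -0.2 -0.9] w 0.0 j [-36.  40.  -7. 106.   8.  35.  61.]
```

Request:
{"fn": "arm_command", "kwargs": {"hand": [-1, -1, -1], "delta_pos": [[0, 0.01, 0], [0, 0.02, 0], [0, 0.02, 0]], "turn": [[0, 0, 0], [0, 0, 0], [0, 0, 0]]}}

```text
clock: 5.05
position: [0.4867, 0.3515, 0.0298]
tcp_rot: [180.0, -0.0, 108.8]
wrist_force: [-0.2, -0.9, -0.6]
width: 0.0
```

Request:
{"fn": "arm_command", "kwargs": {"hand": [-1, -1], "delta_pos": [[0, 0.01, 0], [0, 0.015, 0]], "turn": [[0, 0, 0], [0, 0, 0]]}}

```text
clock: 5.25
position: [0.4878, 0.3519, 0.0298]
tcp_rot: [-180.0, 0.0, 108.9]
wrist_force: [-1.8, -0.1, 0.4]
width: -0.0001
```

Run:
```python
from h import *
st()
```

```text
5.25 tcp [0.4878 0.3519 0.0298] jig [-60.7  22.5] rpy [-180.     0.   108.9] F [-1.8 -0.1  0.4] w -0.0 j [-36.  40.  -7. 105.   8.  35.  61.]
```

Request:
{"fn": "arm_command", "kwargs": {"hand": [-1, -1], "delta_pos": [[0, 0.01, 0], [0, 0.015, 0]], "turn": [[0, 0, 0], [0, 0, 0]]}}

```text
clock: 5.45
position: [0.4881, 0.352, 0.0297]
tcp_rot: [-179.9, 0.0, 108.9]
wrist_force: [-7.0, -2.5, 5.1]
width: 0.0
```

Request:
{"fn": "arm_command", "kwargs": {"hand": [-1, -1], "delta_pos": [[0, 0.01, 0], [0, 0.01, 0]], "turn": [[0, 0, 0], [0, 0, 0]]}}

```text
clock: 5.65
position: [0.4881, 0.352, 0.0297]
tcp_rot: [-179.8, 0.0, 108.9]
wrist_force: [-8.9, -3.6, 7.0]
width: -0.0002
```

Run:
```python
from h import *
st()
```

```text
5.65 tcp [0.4881 0.352  0.0297] jig [-60.4  22.5] rpy [-179.8    0.   108.9] F [-8.9 -3.6  7. ] w -0.0 j [-36.  40.  -7. 105.   8.  35.  61.]
```

Request:
{"fn": "arm_command", "kwargs": {"hand": [-1, -1, -1, -1, -1, -1, -1], "delta_pos": [[0, -0.06, 0], [0, -0.12, 0], [0, -0.2, 0], [0, -0.2, -0.4], [0, -0.2, -0.8], [0, -0.2, -1], [0, -0.2, -1]], "turn": [[0, 0, 0], [0, 0, 0], [0, 0, 0], [0, 0, 0], [0, 0, 0], [0, 0, 0], [0, 0, 0]]}}

```text
clock: 6.35
position: [0.4725, 0.3474, 0.133]
tcp_rot: [179.7, -0.1, 108.8]
wrist_force: [0.4, 1.0, -1.2]
width: -0.0
```

```bash
cat >> h.py <<'E'
def nut(th,rho=28,off=14,z=.069,**k):
    a=np.radians(th); c=rho*np.array([np.cos(a),np.sin(a)])+off*np.array([-np.sin(a),np.cos(a)])
    print("target jig",c.round(1)); go(c[0],c[1],z,PSI+th+180,**k)
def loc():
    s=sense(); th=s["tcp_rot"][2]-PSI-180; th=(th+90)%360-270 if False else th; a=np.radians(th); p=wj(s["position"])
    print("th",round(th,1),"rho",round(p@[np.cos(a),np.sin(a)],1),"off",round(p@[-np.sin(a),np.cos(a)],1))
    y=Ro.from_euler("xyz",s["tcp_rot"],degrees=True).inv().apply(s["wrist_force"]); print("F tool",y.round(1))
E
python3 - <<'E'
from h import *
st(); nut(-82,z=.14)
p=get_image("side"); cv2.imwrite("pics/side4.png",cv2.resize(p["image"][130:290,190:400],None,fx=3.5,fy=3.5,interpolation=2))
p=get_image("top"); cv2.imwrite("pics/top4.png",cv2.resize(p["image"][150:320,180:390],None,fx=3.5,fy=3.5,interpolation=2))
E
```

```text
6.35 tcp [0.4725 0.3474 0.133 ] jig [-76.6  23.2] rpy [ 1.797e+02 -1.000e-01  1.088e+02] F [ 0.4  1.  -1.2] w -0.0 j [-35.  31.  -9. 103.   6.  46.  62.]
target jig [ 17.8 -25.8]
delta [-0.489, 0.944, -0.065] turn [0.004, -0.001, -0.089]
```

View pics/side4.png

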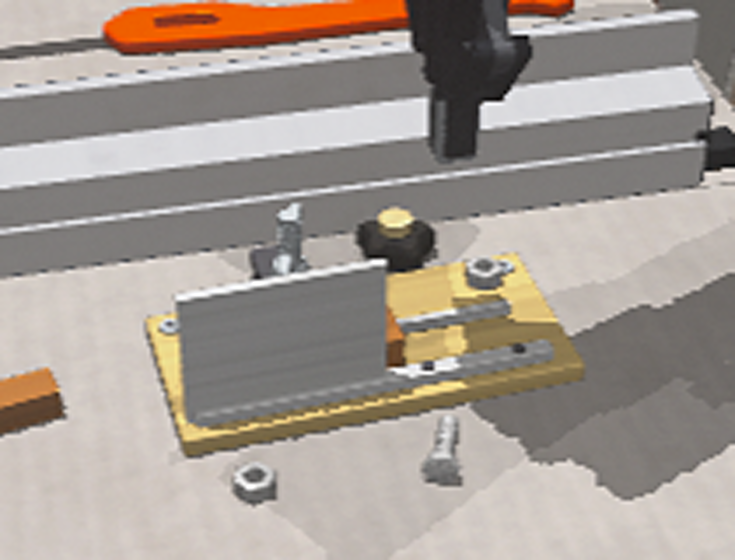

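View pics/top4.png

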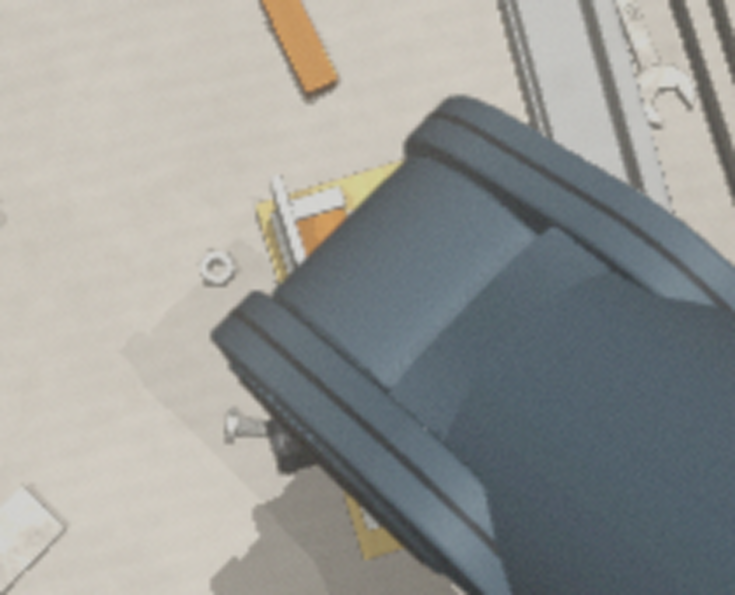

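Request:
{"fn": "arm_command", "kwargs": {"hand": [-1, -1, -1, -1, -1], "delta_pos": [[-0.15, 0.3, -0.065], [-0.3, 0.6, -0.065], [-0.49, 0.945, -0.065], [-0.49, 0.945, -0.065], [-0.49, 0.945, -0.065]], "turn": [[0, 0, -0.03], [0, 0, -0.06], [0, 0, -0.089], [0, 0, -0.089], [0, 0, -0.089]]}}

```text
clock: 6.95
position: [0.5763, 0.3293, 0.1341]
tcp_rot: [-179.8, 0.0, 116.7]
wrist_force: [-0.7, 0.1, -0.6]
width: -0.0001
```

Run:
```python
from h import *
st(); loc(); nut(-82,z=.069)
p=get_image("side"); cv2.imwrite("pics/side5.png",cv2.resize(p["image"][130:290,190:400],None,fx=3.5,fy=3.5,interpolation=2))
p=get_image("top"); cv2.imwrite("pics/top5.png",cv2.resize(p["image"][150:320,180:390],None,fx=3.5,fy=3.5,interpolation=2))
```

```text
6.95 tcp [0.5763 0.3293 0.1341] jig [ 15.8 -27.4] rpy [-179.8    0.   116.7] F [-0.7  0.1 -0.6] w -0.0 j [-28.  37. -11.  90.   8.  53.  76.]
th -82.1 rho 29.4 off 11.9
F tool [ 0.4 -0.6  0.6]
target jig [ 17.8 -25.8]
delta [0.014, 0.024, 0.65] turn [-0.002, 0.0, -0.001]
```

View pics/side5.png

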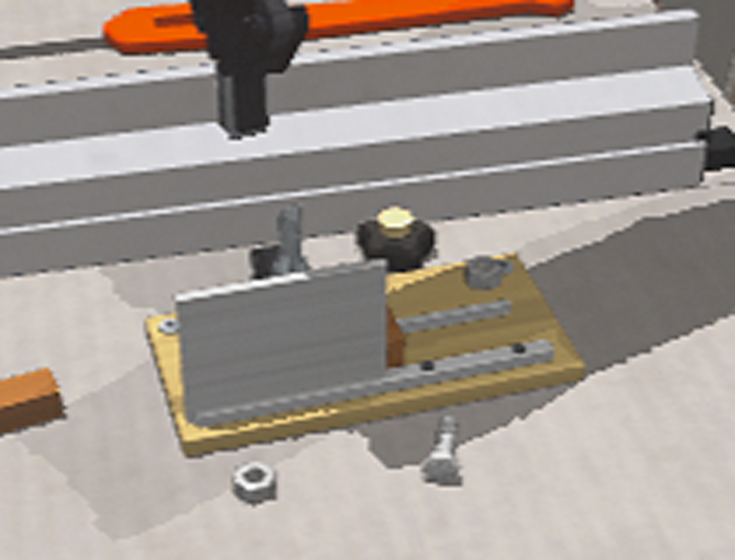

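View pics/top5.png

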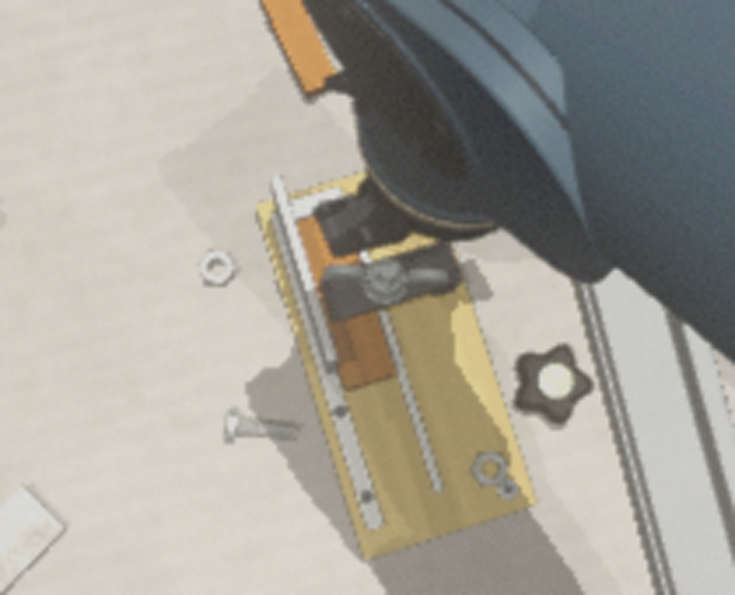

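Request:
{"fn": "arm_command", "kwargs": {"hand": [-1, -1, -1, -1, -1], "delta_pos": [[0.014, -0.02, 0.2], [0.014, -0.02, 0.4], [0.014, -0.02, 0.55], [0.014, -0.02, 0.655], [0.014, -0.02, 0.655]], "turn": [[0, 0, 0], [0, 0, 0], [0, 0, 0], [0, 0, 0], [0, 0, 0]]}}

```text
clock: 7.55
position: [0.5729, 0.3306, 0.0693]
tcp_rot: [-179.9, 0.0, 116.9]
wrist_force: [0.8, 0.2, 0.5]
width: 0.0001
```

Run:
```python
from h import *
st(); loc()
rho,off=28,14
# arc in tool frame: tool x inward, tool y = ? at th
def rows(rho,off,step,n):
    # tool x inward => tool y = ccw tangential? compute numerically
    th=np.radians(-82); pos=lambda a: rho*np.array([np.cos(a),np.sin(a)])+off*np.array([-np.sin(a),np.cos(a)])
    R=Ro.from_euler("xyz",[180,0,-82+180],degrees=True)
    for i in range(1,n+1):
        a=np.radians(-82-step*i); d=pos(a)-pos(th); print(np.round(R.inv().apply([d[0],d[1],0])/100,3).tolist(), round(step*i/90,3))
rows(28,14,8,8)
p=get_image("top"); cv2.imwrite("pics/top6.png",cv2.resize(p["image"][150:320,180:390],None,fx=3.5,fy=3.5,interpolation=2))
```

```text
7.55 tcp [0.5729 0.3306 0.0693] jig [ 13.  -25.1] rpy [-179.9    0.   116.9] F [0.8 0.2 0.5] w 0.0 j [-28.  41. -10.  94.   9.  46.  75.]
th -81.9 rho 26.7 off 9.4
F tool [-0.1  0.8 -0.6]
[-0.017, -0.04, -0.0] 0.089
[-0.028, -0.083, -0.0] 0.178
[-0.033, -0.126, -0.0] 0.267
[-0.032, -0.17, -0.0] 0.356
[-0.024, -0.213, -0.0] 0.444
[-0.011, -0.254, -0.0] 0.533
[0.007, -0.294, -0.0] 0.622
[0.031, -0.33, -0.0] 0.711
```

View pics/top6.png

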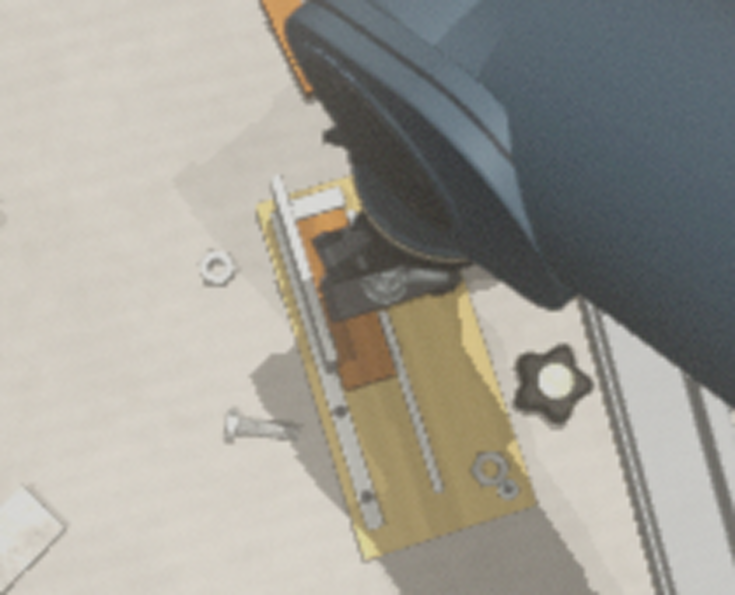

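```bash
cat >> h.py <<'E'
def arc(step,n,rho=28,off=14,drho=0,z=.069):
    s=sense(); th0=s["tcp_rot"][2]-PSI-180; R=Ro.from_euler("xyz",s["tcp_rot"],degrees=True); p0=s["position"]
    D=[];T=[]
    for i in range(1,n+1):
        th=th0-step*i; a=np.radians(th); c=rho*np.array([np.cos(a),np.sin(a)])+off*np.array([-np.sin(a),np.cos(a)])
        d=R.inv().apply(np.append(jw(*c),z)-p0)/.1; D.append([float(round(x,2)) if j==2 else float(round(x,3)) for j,x in enumerate(d)]); T.append([0,0,round(step*i/90,3)])
    print(D);print(T)
E
python3 - <<'E'
from h import *
arc(8,8)
E
```

```text
[[-0.029, -0.001, 0.01], [-0.04, -0.043, 0.01], [-0.045, -0.087, 0.01], [-0.044, -0.131, 0.01], [-0.037, -0.174, 0.01], [-0.024, -0.215, 0.01], [-0.005, -0.255, 0.01], [0.019, -0.291, 0.01]]
[[0, 0, 0.089], [0, 0, 0.178], [0, 0, 0.267], [0, 0, 0.356], [0, 0, 0.444], [0, 0, 0.533], [0, 0, 0.622], [0, 0, 0.711]]
```

Request:
{"fn": "arm_command", "kwargs": {"hand": [-1, -1, -1, -1, -1, -1, -1, -1], "delta_pos": [[-0.03, 0, 0], [-0.04, -0.04, 0], [-0.045, -0.085, 0], [-0.045, -0.13, 0], [-0.037, -0.174, 0], [-0.024, -0.215, 0], [-0.005, -0.255, 0], [0.02, -0.29, 0]], "turn": [[0, 0, 0.09], [0, 0, 0.18], [0, 0, 0.27], [0, 0, 0.355], [0, 0, 0.445], [0, 0, 0.535], [0, 0, 0.62], [0, 0, 0.71]]}}

```text
clock: 8.4
position: [0.5479, 0.3195, 0.0719]
tcp_rot: [180.0, -0.1, 52.6]
wrist_force: [0.2, -1.5, -1.5]
width: -0.0004
```

Run:
```python
from h import *
st(); loc(); arc(8,8)
p=get_image("top"); cv2.imwrite("pics/top7.png",cv2.resize(p["image"][150:320,180:390],None,fx=3.5,fy=3.5,interpolation=2))
```

```text
8.4 tcp [0.5479 0.3195 0.0719] jig [-14.2 -27.6] rpy [ 1.80e+02 -1.00e-01  5.26e+01] F [ 0.2 -1.5 -1.5] w -0.0 j [-39.  39.   8.  99.  -8.  42.  25.]
th -146.2 rho 27.2 off 15.0
F tool [-1.1  1.1  1.5]
[[-0.025, -0.051, 0.03], [-0.036, -0.093, 0.03], [-0.041, -0.136, 0.03], [-0.04, -0.18, 0.03], [-0.033, -0.223, 0.03], [-0.02, -0.265, 0.03], [-0.001, -0.304, 0.03], [0.023, -0.341, 0.03]]
[[0, 0, 0.089], [0, 0, 0.178], [0, 0, 0.267], [0, 0, 0.356], [0, 0, 0.444], [0, 0, 0.533], [0, 0, 0.622], [0, 0, 0.711]]
```

View pics/top7.png

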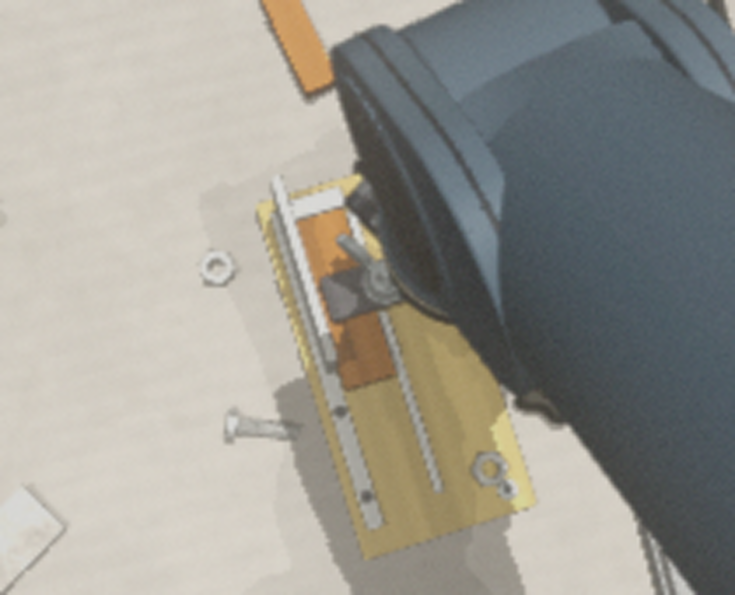

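Request:
{"fn": "arm_command", "kwargs": {"hand": [-1, -1, -1, -1, -1, -1, -1, -1], "delta_pos": [[-0.025, -0.05, 0.03], [-0.036, -0.093, 0.03], [-0.041, -0.136, 0.03], [-0.04, -0.18, 0.03], [-0.033, -0.223, 0.03], [-0.02, -0.265, 0.03], [0, -0.305, 0.03], [0, -0.305, 0.03]], "turn": [[0, 0, 0.09], [0, 0, 0.18], [0, 0, 0.27], [0, 0, 0.355], [0, 0, 0.445], [0, 0, 0.535], [0, 0, 0.62], [0, 0, 0.62]]}}

```text
clock: 9.25
position: [0.523, 0.339, 0.0684]
tcp_rot: [-180.0, -0.0, -2.7]
wrist_force: [-0.9, -0.0, 0.2]
width: 0.0001
```

Run:
```python
from h import *
st(); loc(); 
p=get_image("top"); cv2.imwrite("pics/top8.png",cv2.resize(p["image"][150:320,180:390],None,fx=3.5,fy=3.5,interpolation=2))
p=get_image("side"); cv2.imwrite("pics/side8.png",cv2.resize(p["image"][130:290,190:400],None,fx=3.5,fy=3.5,interpolation=2))
```

```text
9.25 tcp [0.523  0.339  0.0684] jig [-31.6  -1.1] rpy [-180.    -0.    -2.7] F [-0.9 -0.   0.2] w 0.0 j [-52.  41.  24. 101. -24.  43. -18.]
th -201.6 rho 28.9 off 12.6
F tool [-0.9  0.1 -0.2]
```

View pics/top8.png

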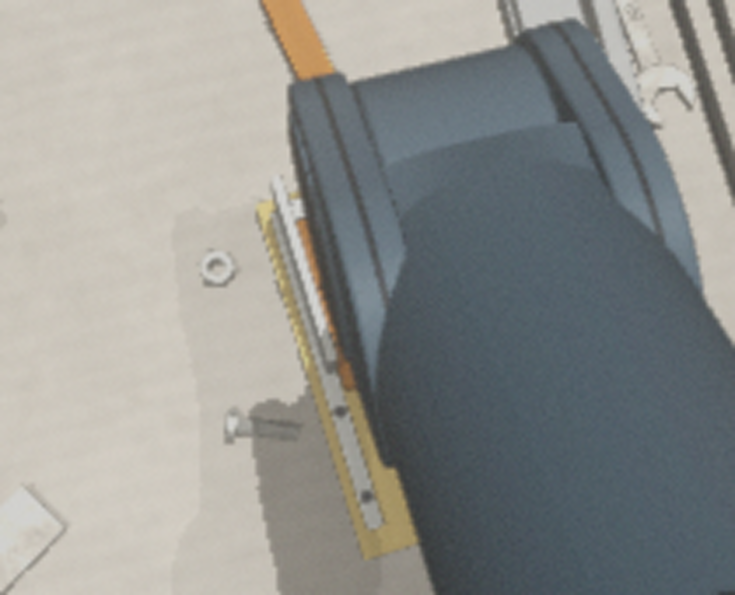

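View pics/side8.png

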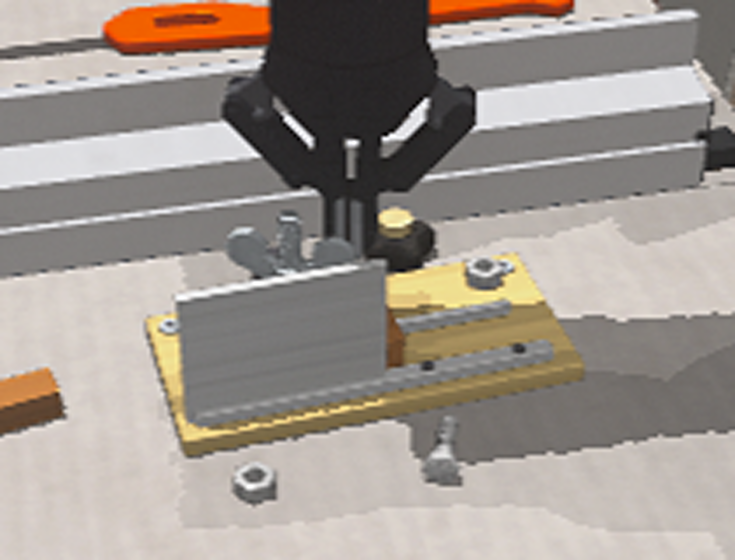

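Request:
{"fn": "arm_command", "kwargs": {"hand": [-1, -1, -1, -1, -1, -1, -1, -1], "delta_pos": [[0, 0.08, 0], [0, 0.1, -0.2], [0, 0.1, -0.4], [0, 0.1, -0.55], [0.1, 0.1, -0.6], [0.2, 0.1, -0.6], [0.3, 0.05, -0.6], [0.4, 0, -0.6]], "turn": [[0, 0, 0], [0, 0, 0], [0, 0, -0.09], [0, 0, -0.18], [0, 0, -0.27], [0, 0, -0.36], [0, 0, -0.45], [0, 0, -0.54]]}}

```text
clock: 10.15
position: [0.5637, 0.3348, 0.1283]
tcp_rot: [180.0, -0.0, 46.2]
wrist_force: [0.8, -1.1, -0.0]
width: 0.0001
```

Run:
```python
from h import *
st(); loc(); nut(-12,off=18,z=.125)
```

```text
10.15 tcp [0.5637 0.3348 0.1283] jig [  5.6 -18.2] rpy [180.   -0.   46.2] F [ 0.8 -1.1 -0. ] w 0.0 j [-42.  37.  12.  93. -10.  51.  20.]
th -152.7 rho 3.4 off 18.8
F tool [-0.2  1.3  0. ]
target jig [31.1 11.8]
delta [0.365, -0.149, 0.033] turn [0.0, 0.0, -1.563]
```

Request:
{"fn": "arm_command", "kwargs": {"hand": [-1, -1, -1, -1, -1, -1, -1, -1], "delta_pos": [[0.05, 0, 0], [0.1, 0, 0], [0.15, 0, 0], [0.2, -0.05, 0], [0.25, -0.1, 0], [0.3, -0.1, 0], [0.36, -0.15, 0], [0.36, -0.15, 0]], "turn": [[0, 0, -0.095], [0, 0, -0.19], [0, 0, -0.28], [0, 0, -0.38], [0, 0, -0.47], [0, 0, -0.57], [0, 0, -0.66], [0, 0, -0.76]]}}

```text
clock: 10.95
position: [0.5776, 0.3722, 0.128]
tcp_rot: [180.0, -0.0, 114.3]
wrist_force: [-0.4, 0.6, 0.7]
width: -0.0002
```

Run:
```python
from h import *
st(); loc(); nut(-12,off=18,z=.069)
p=get_image("top"); cv2.imwrite("pics/top9.png",cv2.resize(p["image"][150:320,180:390],None,fx=3.5,fy=3.5,interpolation=2))
```

```text
10.95 tcp [0.5776 0.3722 0.128 ] jig [30.8 12.7] rpy [180.   -0.  114.3] F [-0.4  0.6  0.7] w -0.0 j [-33.  39.  -7.  87.   5.  54.  73.]
th -84.6 rho -9.7 off 31.9
F tool [ 0.8 -0.1 -0.7]
target jig [31.1 11.8]
delta [-0.01, 0.002, 0.59] turn [0.001, 0.0, -0.806]
```

View pics/top9.png

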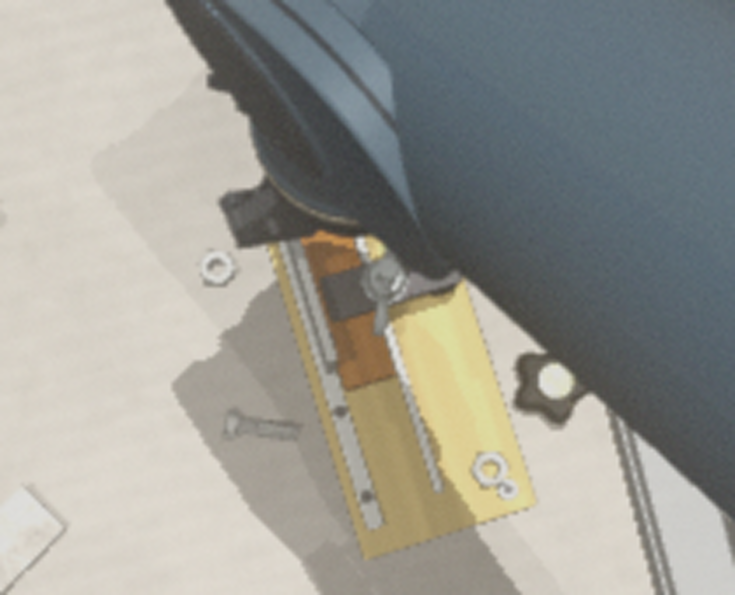

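Request:
{"fn": "arm_command", "kwargs": {"hand": [-1, -1, -1, -1, -1, -1, -1, -1], "delta_pos": [[0, 0, 0], [0, 0, 0], [0, 0, 0], [0, 0, 0], [0, 0, 0], [0, 0, 0], [0, 0, 0], [0, 0, 0]], "turn": [[0, 0, -0.095], [0, 0, -0.19], [0, 0, -0.28], [0, 0, -0.38], [0, 0, -0.47], [0, 0, -0.57], [0, 0, -0.66], [0, 0, -0.755]]}}

```text
clock: 11.8
position: [0.5778, 0.3709, 0.128]
tcp_rot: [-180.0, 0.0, -178.0]
wrist_force: [1.2, -0.3, -0.3]
width: -0.0001
```

Run:
```python
from h import *
st(); loc(); nut(-15,off=18,z=.069)
p=get_image("side"); cv2.imwrite("pics/side9.png",cv2.resize(p["image"][130:290,190:400],None,fx=3.5,fy=3.5,interpolation=2))
```

```text
11.8 tcp [0.5778 0.3709 0.128 ] jig [30.6 11.4] rpy [-180.    0. -178.] F [ 1.2 -0.3 -0.3] w -0.0 j [-22.  41. -26.  87.  20.  57. 129.]
th -376.9 rho 26.0 off 19.8
F tool [-1.2 -0.3  0.3]
target jig [31.7 10.1]
delta [-0.014, -0.009, 0.59] turn [-0.0, 0.0, -0.021]
```

View pics/side9.png

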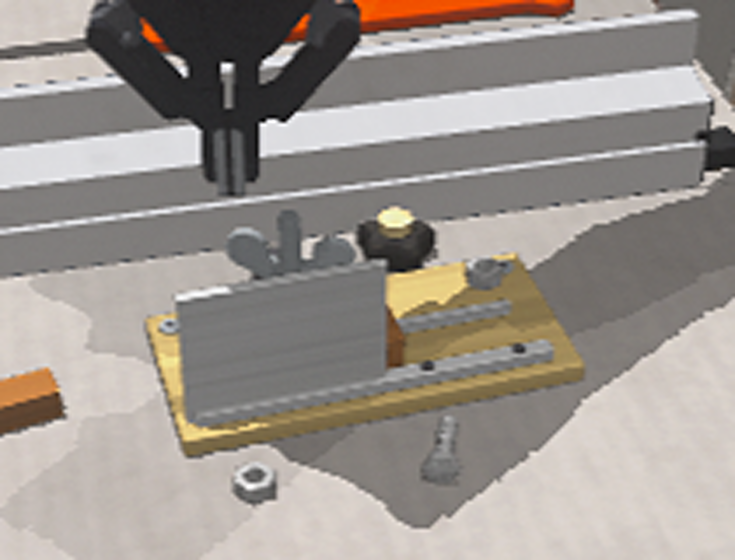

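Request:
{"fn": "arm_command", "kwargs": {"hand": [-1, -1, -1, -1, -1], "delta_pos": [[-0.015, 0, 0.2], [-0.015, 0, 0.4], [-0.015, 0, 0.55], [-0.015, 0, 0.59], [-0.015, 0, 0.59]], "turn": [[0, 0, 0], [0, 0, 0], [0, 0, 0], [0, 0, 0], [0, 0, 0]]}}

```text
clock: 12.35
position: [0.5787, 0.3718, 0.0684]
tcp_rot: [-180.0, -0.0, -178.4]
wrist_force: [0.2, 0.7, 0.8]
width: -0.0001
```

Run:
```python
from h import *
st(); loc(); arc(8,8)
```

```text
12.35 tcp [0.5787 0.3718 0.0684] jig [31.7 12. ] rpy [-180.    -0.  -178.4] F [0.2 0.7 0.8] w -0.0 j [-23.  44. -24.  89.  22.  51. 127.]
th -377.2 rho 26.8 off 20.8
F tool [-0.2  0.7 -0.8]
[[-0.029, -0.109, -0.01], [-0.04, -0.151, -0.01], [-0.045, -0.194, -0.01], [-0.044, -0.238, -0.01], [-0.037, -0.281, -0.01], [-0.024, -0.323, -0.01], [-0.005, -0.362, -0.01], [0.019, -0.399, -0.01]]
[[0, 0, 0.089], [0, 0, 0.178], [0, 0, 0.267], [0, 0, 0.356], [0, 0, 0.444], [0, 0, 0.533], [0, 0, 0.622], [0, 0, 0.711]]
```

Request:
{"fn": "arm_command", "kwargs": {"hand": [-1, -1, -1, -1, -1, -1, -1, -1], "delta_pos": [[-0.02, -0.08, 0], [-0.04, -0.15, 0], [-0.045, -0.195, 0], [-0.045, -0.24, 0], [-0.037, -0.28, 0], [-0.024, -0.323, 0], [-0.005, -0.362, 0], [0.02, -0.4, 0]], "turn": [[0, 0, 0.09], [0, 0, 0.18], [0, 0, 0.27], [0, 0, 0.355], [0, 0, 0.445], [0, 0, 0.535], [0, 0, 0.62], [0, 0, 0.71]]}}

```text
clock: 13.15
position: [0.5791, 0.3326, 0.0702]
tcp_rot: [179.8, -0.0, 117.4]
wrist_force: [1.2, 0.8, -1.0]
width: 0.0
```

Run:
```python
from h import *
st(); loc(); arc(8,8)
```

```text
13.15 tcp [0.5791 0.3326 0.0702] jig [ 19.5 -25.3] rpy [179.8  -0.  117.4] F [ 1.2  0.8 -1. ] w 0.0 j [-30.  41.  -7.  93.   6.  45.  78.]
th -81.4 rho 27.9 off 15.5
F tool [0.1 1.5 1.1]
[[-0.018, -0.055, 0.01], [-0.029, -0.097, 0.01], [-0.034, -0.141, 0.01], [-0.033, -0.184, 0.01], [-0.026, -0.227, 0.01], [-0.013, -0.269, 0.01], [0.006, -0.308, 0.01], [0.03, -0.345, 0.01]]
[[0, 0, 0.089], [0, 0, 0.178], [0, 0, 0.267], [0, 0, 0.356], [0, 0, 0.444], [0, 0, 0.533], [0, 0, 0.622], [0, 0, 0.711]]
```

Request:
{"fn": "arm_command", "kwargs": {"hand": [-1, -1, -1, -1, -1, -1, -1, -1], "delta_pos": [[-0.018, -0.05, 0], [-0.03, -0.097, 0], [-0.034, -0.14, 0], [-0.033, -0.184, 0], [-0.026, -0.227, 0], [-0.013, -0.27, 0], [0.006, -0.31, 0.01], [0.03, -0.345, 0.01]], "turn": [[0, 0, 0.09], [0, 0, 0.18], [0, 0, 0.27], [0, 0, 0.355], [0, 0, 0.445], [0, 0, 0.535], [0, 0, 0.62], [0, 0, 0.71]]}}

```text
clock: 13.95
position: [0.5472, 0.3193, 0.0693]
tcp_rot: [179.9, -0.2, 53.5]
wrist_force: [1.5, -0.9, -0.9]
width: -0.0001
```

Run:
```python
from h import *
st(); loc(); arc(8,8)
```

```text
13.95 tcp [0.5472 0.3193 0.0693] jig [-15.  -27.5] rpy [179.9  -0.2  53.5] F [ 1.5 -0.9 -0.9] w -0.0 j [-41.  40.  11.  99. -11.  42.  29.]
th -145.3 rho 28.0 off 14.1
F tool [0.2 1.8 0.9]
[[-0.017, -0.041, 0.0], [-0.028, -0.083, 0.0], [-0.033, -0.127, 0.0], [-0.032, -0.17, 0.0], [-0.025, -0.214, 0.0], [-0.012, -0.255, 0.0], [0.007, -0.295, 0.0], [0.031, -0.331, 0.0]]
[[0, 0, 0.089], [0, 0, 0.178], [0, 0, 0.267], [0, 0, 0.356], [0, 0, 0.444], [0, 0, 0.533], [0, 0, 0.622], [0, 0, 0.711]]
```

Request:
{"fn": "arm_command", "kwargs": {"hand": [-1, -1, -1, -1, -1, -1, -1, -1], "delta_pos": [[-0.017, -0.04, 0], [-0.028, -0.083, 0], [-0.033, -0.127, 0], [-0.032, -0.17, 0], [-0.025, -0.214, 0], [-0.012, -0.255, 0], [0.007, -0.295, 0], [0.01, -0.305, 0]], "turn": [[0, 0, 0.09], [0, 0, 0.18], [0, 0, 0.27], [0, 0, 0.355], [0, 0, 0.445], [0, 0, 0.535], [0, 0, 0.62], [0, 0, 0.65]]}}

```text
clock: 14.75
position: [0.5222, 0.3388, 0.0689]
tcp_rot: [-179.9, -0.1, -4.8]
wrist_force: [0.5, -1.6, 0.4]
width: -0.0002
```

Run:
```python
from h import *
st(); loc()
p=get_image("side"); cv2.imwrite("pics/side10.png",cv2.resize(p["image"][130:290,190:400],None,fx=3.5,fy=3.5,interpolation=2))
```

```text
14.75 tcp [0.5222 0.3388 0.0689] jig [-32.3  -1. ] rpy [-1.799e+02 -1.000e-01 -4.800e+00] F [ 0.5 -1.6  0.4] w -0.0 j [-54.  42.  28. 102. -28.  43. -16.]
th -203.7 rho 29.2 off 13.9
F tool [ 0.6  1.6 -0.4]
```

View pics/side10.png

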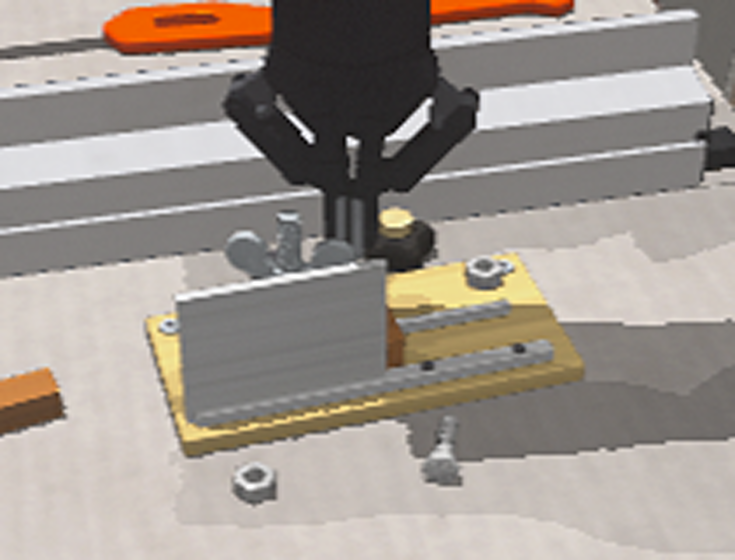

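Request:
{"fn": "arm_command", "kwargs": {"hand": [-1, -1, -1, -1, -1, -1, -1, -1], "delta_pos": [[0, 0.08, 0], [0, 0.1, -0.2], [0, 0.1, -0.4], [0, 0.1, -0.55], [0.1, 0.1, -0.6], [0.2, 0.1, -0.6], [0.3, 0.05, -0.6], [0.4, 0, -0.6]], "turn": [[0, 0, 0], [0, 0, 0], [0, 0, -0.09], [0, 0, -0.18], [0, 0, -0.27], [0, 0, -0.36], [0, 0, -0.45], [0, 0, -0.54]]}}

```text
clock: 15.6
position: [0.5626, 0.3337, 0.1287]
tcp_rot: [-180.0, -0.1, 44.4]
wrist_force: [-0.1, -0.5, -0.4]
width: 0.0001
```

Request:
{"fn": "arm_command", "kwargs": {"hand": [-1, -1, -1, -1, -1, -1, -1, -1], "delta_pos": [[0.05, 0, 0], [0.1, 0, 0], [0.15, 0, 0], [0.2, -0.05, 0], [0.25, -0.1, 0], [0.3, -0.1, 0], [0.36, -0.15, 0], [0.36, -0.15, 0]], "turn": [[0, 0, -0.095], [0, 0, -0.19], [0, 0, -0.28], [0, 0, -0.38], [0, 0, -0.47], [0, 0, -0.57], [0, 0, -0.66], [0, 0, -0.76]]}}

```text
clock: 16.4
position: [0.5776, 0.3706, 0.1285]
tcp_rot: [179.9, -0.1, 112.5]
wrist_force: [-0.4, -0.7, -0.6]
width: -0.0
```

Request:
{"fn": "arm_command", "kwargs": {"hand": [-1, -1, -1, -1, -1, -1, -1, -1], "delta_pos": [[0, 0, 0], [0, 0, 0], [0, 0, 0], [0, 0, 0], [0, 0, 0], [0, 0, 0], [0, 0, 0], [0, 0, 0]], "turn": [[0, 0, -0.095], [0, 0, -0.19], [0, 0, -0.28], [0, 0, -0.38], [0, 0, -0.47], [0, 0, -0.57], [0, 0, -0.66], [0, 0, -0.76]]}}

```text
clock: 17.2
position: [0.5779, 0.3692, 0.1286]
tcp_rot: [180.0, 0.1, -179.6]
wrist_force: [0.2, 0.1, 0.5]
width: 0.0001
```

Run:
```python
from h import *
st(); loc(); nut(-16,off=19,z=.069)
p=get_image("top"); cv2.imwrite("pics/top11.png",cv2.resize(p["image"][150:320,180:390],None,fx=3.5,fy=3.5,interpolation=2))
np.save("t11.npy",cloud(p))
p=get_image("side"); cv2.imwrite("pics/side11.png",cv2.resize(p["image"][130:290,190:400],None,fx=3.5,fy=3.5,interpolation=2))
c=np.load("t11.npy"); m=(np.hypot(c[...,0]-.5525,c[...,1]-.3502)<.04)&(c[...,2]>.055)&(c[...,2]<.1); P=c[m]; print(len(P)); 
J=np.array([wj(q) for q in P]); r=np.hypot(*J.T); k=r>18; print(np.c_[np.degrees(np.arctan2(J[k,1],J[k,0])),r[k],P[k,2]*1000].round(0)[::6].tolist())
```

```text
17.2 tcp [0.5779 0.3692 0.1286] jig [30.2  9.8] rpy [ 1.800e+02  1.000e-01 -1.796e+02] F [0.2 0.1 0.5] w 0.0 j [-24.  40. -22.  87.  17.  56. 130.]
th -378.4 rho 25.5 off 18.9
F tool [-0.2  0.1 -0.5]
target jig [32.2 10.5]
delta [-0.016, 0.013, 0.596] turn [0.0, 0.001, -0.027]
114
[[-28.0, 21.0, 86.0], [-24.0, 18.0, 80.0], [163.0, 19.0, 84.0], [158.0, 22.0, 84.0], [150.0, 27.0, 83.0], [159.0, 28.0, 82.0], [156.0, 31.0, 78.0]]
```

View pics/top11.png

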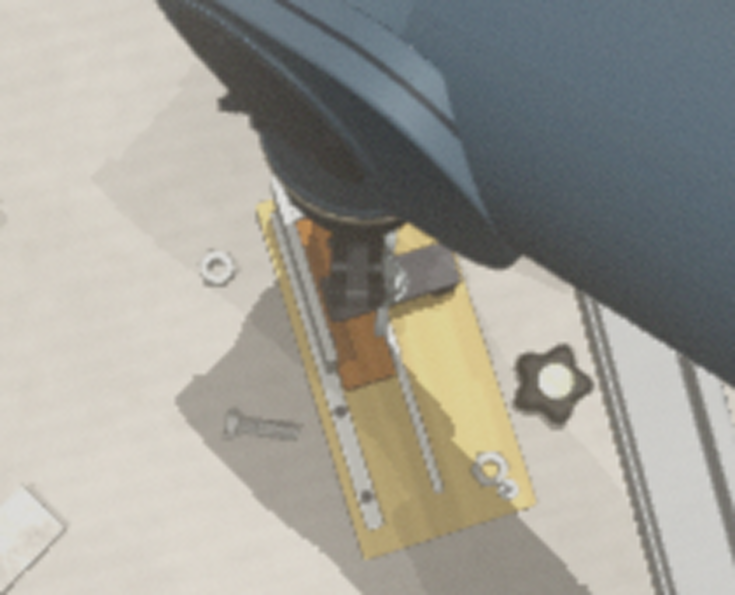

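View pics/side11.png

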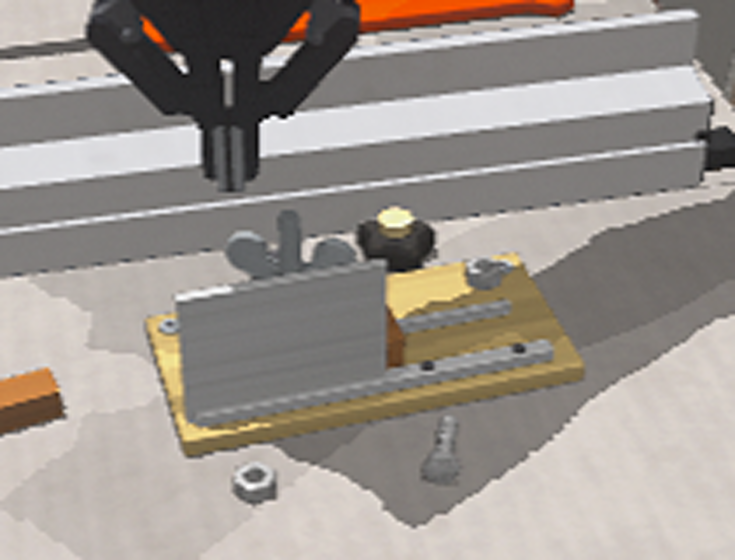

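Request:
{"fn": "arm_command", "kwargs": {"hand": [-1, -1, -1, -1, -1], "delta_pos": [[-0.015, 0.01, 0.2], [-0.015, 0.01, 0.4], [-0.015, 0.01, 0.55], [-0.015, 0.01, 0.62], [-0.015, 0.01, 0.62]], "turn": [[0, 0, 0], [0, 0, 0], [0, 0, 0], [0, 0, 0], [0, 0, 0]]}}

```text
clock: 17.8
position: [0.5785, 0.3706, 0.065]
tcp_rot: [-179.9, -0.1, 179.9]
wrist_force: [-0.1, -0.9, 0.5]
width: 0.0002
```

Run:
```python
from h import *
st(); loc(); arc(8,8,z=.067)
```

```text
17.8 tcp [0.5785 0.3706 0.065 ] jig [31.2 10.9] rpy [-1.799e+02 -1.000e-01  1.799e+02] F [-0.1 -0.9  0.5] w 0.0 j [-25.  44. -20.  90.  18.  50. 128.]
th -18.9 rho 26.0 off 20.5
F tool [ 0.1 -0.9 -0.5]
[[-0.037, -0.105, -0.02], [-0.048, -0.147, -0.02], [-0.053, -0.191, -0.02], [-0.052, -0.234, -0.02], [-0.045, -0.277, -0.02], [-0.032, -0.319, -0.02], [-0.013, -0.359, -0.02], [0.011, -0.395, -0.02]]
[[0, 0, 0.089], [0, 0, 0.178], [0, 0, 0.267], [0, 0, 0.356], [0, 0, 0.444], [0, 0, 0.533], [0, 0, 0.622], [0, 0, 0.711]]
```

Push in smaller pieces now, watching the force.

Request:
{"fn": "arm_command", "kwargs": {"hand": [-1, -1, -1, -1, -1, -1], "delta_pos": [[-0.025, -0.075, -0.02], [-0.048, -0.147, -0.02], [-0.053, -0.19, -0.02], [-0.052, -0.234, -0.02], [-0.045, -0.277, -0.02], [-0.045, -0.277, -0.02]], "turn": [[0, 0, 0.09], [0, 0, 0.18], [0, 0, 0.27], [0, 0, 0.355], [0, 0, 0.445], [0, 0, 0.445]]}}

```text
clock: 18.4
position: [0.5841, 0.3436, 0.0691]
tcp_rot: [179.9, 0.1, 139.8]
wrist_force: [0.4, 0.1, 0.2]
width: -0.0
```

Run:
```python
from h import *
st(); loc(); arc(6,6,z=.067)
```

```text
18.4 tcp [0.5841 0.3436 0.0691] jig [ 27.8 -16.5] rpy [1.799e+02 1.000e-01 1.398e+02] F [0.4 0.1 0.2] w -0.0 j [-29.  42.  -9.  92.   9.  47.  98.]
th -59.1 rho 28.4 off 15.3
F tool [-0.3  0.3 -0.2]
[[-0.009, -0.043, 0.02], [-0.019, -0.075, 0.02], [-0.025, -0.107, 0.02], [-0.029, -0.139, 0.02], [-0.028, -0.172, 0.02], [-0.025, -0.205, 0.02]]
[[0, 0, 0.067], [0, 0, 0.133], [0, 0, 0.2], [0, 0, 0.267], [0, 0, 0.333], [0, 0, 0.4]]
```

Request:
{"fn": "arm_command", "kwargs": {"hand": [-1, -1, -1, -1], "delta_pos": [[-0.009, -0.04, 0.02], [-0.019, -0.075, 0.02], [-0.025, -0.107, 0.02], [-0.025, -0.107, 0.02]], "turn": [[0, 0, 0.067], [0, 0, 0.133], [0, 0, 0.2], [0, 0, 0.2]]}}

```text
clock: 18.8
position: [0.5789, 0.3343, 0.0666]
tcp_rot: [179.9, -0.0, 122.1]
wrist_force: [1.6, 0.4, 1.0]
width: 0.0004
```

Run:
```python
from h import *
st(); loc(); arc(6,6,z=.067)
p=get_image("top"); cv2.imwrite("pics/top12.png",cv2.resize(p["image"][150:320,180:390],None,fx=3.5,fy=3.5,interpolation=2))
p=get_image("side"); cv2.imwrite("pics/side12.png",cv2.resize(p["image"][130:290,190:400],None,fx=3.5,fy=3.5,interpolation=2))
```

```text
18.8 tcp [0.5789 0.3343 0.0666] jig [ 19.8 -23.6] rpy [179.9  -0.  122.1] F [1.6 0.4 1. ] w 0.0 j [-31.  42.  -4.  93.   4.  45.  84.]
th -76.8 rho 27.5 off 13.9
F tool [-0.5  1.5 -1. ]
[[-0.018, -0.029, -0.0], [-0.028, -0.06, -0.0], [-0.034, -0.093, -0.0], [-0.038, -0.125, -0.0], [-0.037, -0.158, -0.0], [-0.034, -0.19, -0.0]]
[[0, 0, 0.067], [0, 0, 0.133], [0, 0, 0.2], [0, 0, 0.267], [0, 0, 0.333], [0, 0, 0.4]]
```

View pics/top12.png

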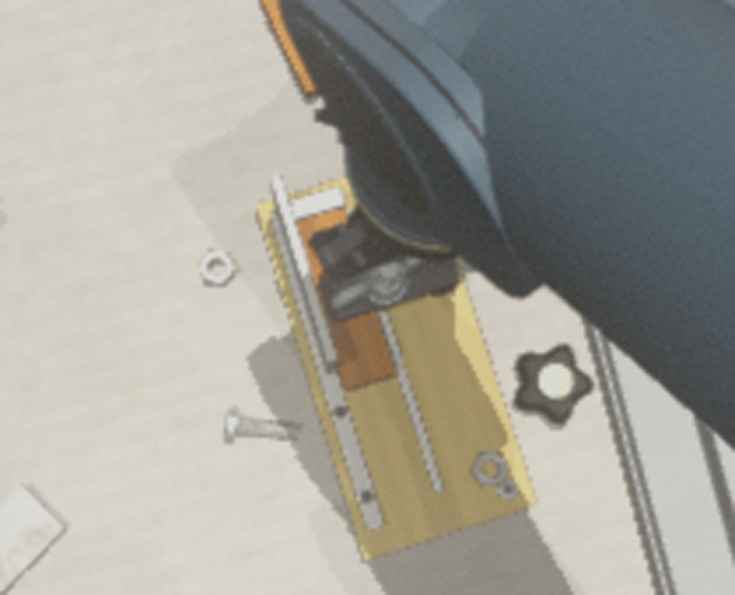

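View pics/side12.png

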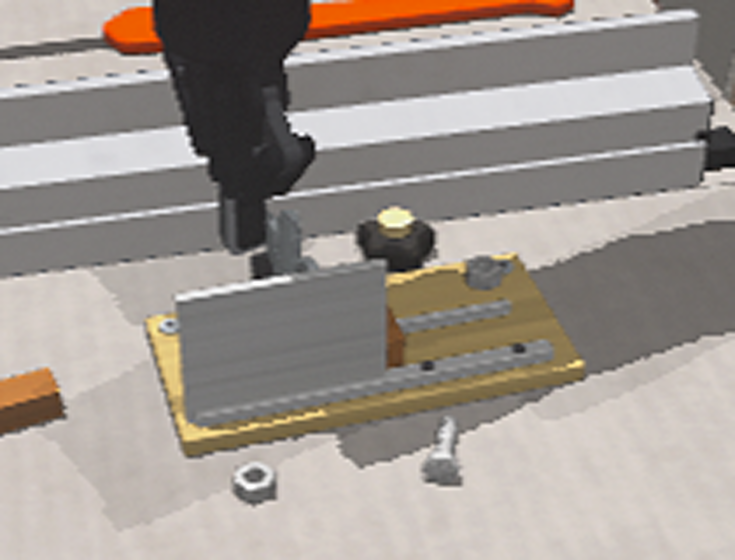

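Request:
{"fn": "arm_command", "kwargs": {"hand": [-1, -1, -1, -1], "delta_pos": [[-0.018, -0.03, 0], [-0.028, -0.06, 0], [-0.034, -0.093, 0], [-0.034, -0.093, 0]], "turn": [[0, 0, 0.067], [0, 0, 0.133], [0, 0, 0.2], [0, 0, 0.2]]}}

```text
clock: 19.3
position: [0.5727, 0.3266, 0.0663]
tcp_rot: [179.9, -0.0, 104.1]
wrist_force: [2.0, 2.9, 1.6]
width: -0.0002
```

Run:
```python
from h import *
st(); loc(); arc(3,6,z=.067)
```

```text
19.3 tcp [0.5727 0.3266 0.0663] jig [ 11.4 -28.9] rpy [179.9  -0.  104.1] F [2.  2.9 1.6] w -0.0 j [-34.  41.   1.  95.  -1.  44.  71.]
th -94.8 rho 27.8 off 13.8
F tool [ 2.3  2.7 -1.6]
[[-0.009, -0.013, -0.01], [-0.015, -0.028, -0.01], [-0.02, -0.043, -0.01], [-0.025, -0.059, -0.01], [-0.028, -0.075, -0.01], [-0.031, -0.091, -0.01]]
[[0, 0, 0.033], [0, 0, 0.067], [0, 0, 0.1], [0, 0, 0.133], [0, 0, 0.167], [0, 0, 0.2]]
```

Request:
{"fn": "arm_command", "kwargs": {"hand": [-1, -1, -1], "delta_pos": [[-0.008, -0.013, 0], [-0.013, -0.025, 0], [-0.013, -0.025, 0]], "turn": [[0, 0, 0.033], [0, 0, 0.06], [0, 0, 0.06]]}}

```text
clock: 19.6
position: [0.5717, 0.3251, 0.0664]
tcp_rot: [179.8, -0.1, 98.8]
wrist_force: [5.5, 4.4, -1.1]
width: 0.0
```

Run:
```python
from h import *
st(); loc(); arc(2,6,z=.067)
p=get_image("top"); cv2.imwrite("pics/top13.png",cv2.resize(p["image"][190:260,240:340],None,fx=7,fy=7,interpolation=2))
c=cloud(p); m=(np.hypot(c[...,0]-.5525,c[...,1]-.3502)<.04)&(c[...,2]>.055)&(c[...,2]<.1); P=c[m]
J=np.array([wj(q) for q in P]); r=np.hypot(*J.T); k=(r>16)&(J[:,1]>0)&(r<36)&(P[:,2]<.09); print(np.c_[np.degrees(np.arctan2(J[k,1],J[k,0])),r[k],P[k,2]*1000].round(0)[::3].tolist(), np.degrees(np.arctan2(*J[k].mean(0)[::-1])))
```

```text
19.6 tcp [0.5717 0.3251 0.0664] jig [ 10.1 -29.9] rpy [ 1.798e+02 -1.000e-01  9.880e+01] F [ 5.5  4.4 -1.1] w 0.0 j [-35.  41.   2.  95.  -2.  43.  67.]
th -100.0 rho 27.7 off 15.1
F tool [3.5 6.1 1.1]
[[-0.008, -0.021, -0.01], [-0.012, -0.031, -0.01], [-0.016, -0.041, -0.01], [-0.02, -0.052, -0.01], [-0.023, -0.062, -0.01], [-0.026, -0.072, -0.01]]
[[0, 0, 0.022], [0, 0, 0.044], [0, 0, 0.067], [0, 0, 0.089], [0, 0, 0.111], [0, 0, 0.133]]
[[76.0, 24.0, 84.0], [76.0, 19.0, 81.0], [78.0, 28.0, 79.0], [81.0, 23.0, 84.0], [84.0, 17.0, 83.0], [82.0, 29.0, 80.0], [86.0, 23.0, 85.0], [89.0, 17.0, 81.0], [86.0, 29.0, 81.0], [89.0, 23.0, 80.0], [91.0, 18.0, 73.0], [88.0, 29.0, 74.0], [89.0, 23.0, 65.0], [93.0, 17.0, 62.0]] 84.38709022227094
```

View pics/top13.png

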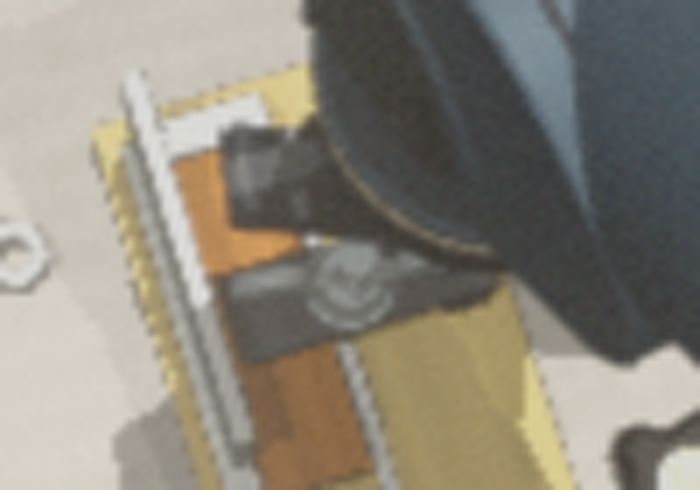

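Request:
{"fn": "arm_command", "kwargs": {"hand": [-1, -1, -1], "delta_pos": [[0, -0.015, 0], [0, -0.03, 0], [0, -0.03, 0]], "turn": [[0, 0, 0], [0, 0, 0], [0, 0, 0]]}}

```text
clock: 19.95
position: [0.5713, 0.3252, 0.0667]
tcp_rot: [179.5, -0.1, 98.9]
wrist_force: [13.3, 5.4, -6.2]
width: 0.0001
```

Run:
```python
from h import *
st(); loc()
```

```text
19.95 tcp [0.5713 0.3252 0.0667] jig [  9.7 -29.8] rpy [ 1.795e+02 -1.000e-01  9.890e+01] F [13.3  5.4 -6.2] w 0.0 j [-35.  41.   2.  96.  -2.  43.  67.]
th -100.0 rho 27.6 off 14.7
F tool [ 3.3 13.9  6.3]
```

Request:
{"fn": "arm_command", "kwargs": {"hand": [-1, -1, -1, -1], "delta_pos": [[0, -0.015, 0], [0, -0.03, 0], [0, -0.03, 0], [0, -0.03, 0]], "turn": [[0, 0, 0], [0, 0, 0], [0, 0, 0], [0, 0, 0]]}}

```text
clock: 20.35
position: [0.5709, 0.3251, 0.0669]
tcp_rot: [179.3, -0.2, 98.9]
wrist_force: [21.7, 7.6, -12.1]
width: -0.0
```

Run:
```python
from h import *
st(); loc()
```

```text
20.35 tcp [0.5709 0.3251 0.0669] jig [  9.3 -29.7] rpy [179.3  -0.2  98.9] F [ 21.7   7.6 -12.1] w -0.0 j [-35.  41.   2.  96.  -2.  43.  67.]
th -100.0 rho 27.6 off 14.3
F tool [ 4.1 22.4 12.4]
```

Request:
{"fn": "arm_command", "kwargs": {"hand": [-1, -1, -1, -1, -1, -1, -1, -1], "delta_pos": [[0, 0.07, 0], [0, 0.15, 0], [0, 0.18, 0], [0, 0.18, -0.3], [0, 0.18, -0.6], [0, 0.18, -0.9], [0, 0.5, -1], [0, 0.9, -1]], "turn": [[0, 0, 0], [0, 0, 0], [0, 0, 0], [0, 0, 0], [0, 0, 0], [0, 0, 0], [0, 0, 0], [0, 0, 0]]}}

```text
clock: 21.15
position: [0.6535, 0.3375, 0.1692]
tcp_rot: [179.9, -0.1, 98.8]
wrist_force: [1.3, 0.2, -0.1]
width: -0.0002
```

Run:
```python
from h import *
st()
p=get_image("top"); cv2.imwrite("pics/top14.png",cv2.resize(p["image"][170:310,210:360],None,fx=4.2,fy=4.2,interpolation=2))
c=cloud(p); m=(np.hypot(c[...,0]-.5525,c[...,1]-.3502)<.04)&(c[...,2]>.065)&(c[...,2]<.1); P=c[m]
J=np.array([wj(q) for q in P]); r=np.hypot(*J.T); k=(r>14)&(r<36)&(P[:,2]<.09)
_,_,V=np.linalg.svd(J[k]-J[k].mean(0)); print(k.sum(),J[k].mean(0),"wing axis",np.degrees(np.arctan2(V[0,1],V[0,0])),"top z",np.percentile(P[k,2],95))
for l in("block","block_rear","block_front","stop_face","wing_center","strap","nut_1","spare_knob","bolt_1"):
    print(l,[(round(r["p"],2),wj(w(p,r["xyz"])).round(1).tolist(),w(p,r["xyz"])[2].round(4)) for r in tip_of(p,l)][:2])
p=get_image("side"); cv2.imwrite("pics/side14.png",cv2.resize(p["image"][130:290,190:400],None,fx=3.5,fy=3.5,interpolation=2))
```

```text
21.15 tcp [0.6535 0.3375 0.1692] jig [ 91.4 -44.7] rpy [ 1.799e+02 -1.000e-01  9.880e+01] F [ 1.3  0.2 -0.1] w -0.0 j [-32.  41.   3.  76.  -2.  62.  69.]
83 [-1.1203474   1.62376735] wing axis 91.57119801186236 top z 0.08422534793384058
block [(0.78, [-2.2, 23.5], np.float64(0.0119)), (0.74, [161.1, -1.7], np.float64(0.0004))]
block_rear [(0.8, [198.9, 7.4], np.float64(0.0084)), (0.61, [-49.6, 22.9], np.float64(0.0274))]
block_front [(0.84, [48.7, 28.5], np.float64(0.0244)), (0.68, [120.0, 2.5], np.float64(0.0107))]
stop_face [(0.75, [52.0, 20.7], np.float64(0.0256))]
wing_center [(0.43, [-4.3, 1.4], np.float64(0.0722))]
strap [(0.85, [-0.4, -0.9], np.float64(0.0366)), (0.74, [15.4, 38.8], np.float64(0.0538))]
nut_1 [(0.62, [-112.7, -26.6], np.float64(0.0143)), (0.49, [42.2, 87.9], np.float64(-0.0011))]
spare_knob []
bolt_1 [(0.46, [49.2, 25.1], np.float64(0.0256)), (0.42, [-56.8, 86.9], np.float64(-0.0014))]
```

View pics/top14.png

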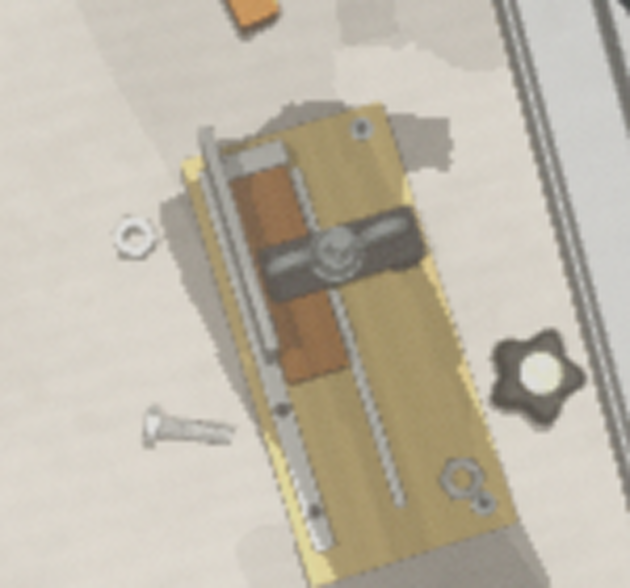

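View pics/side14.png

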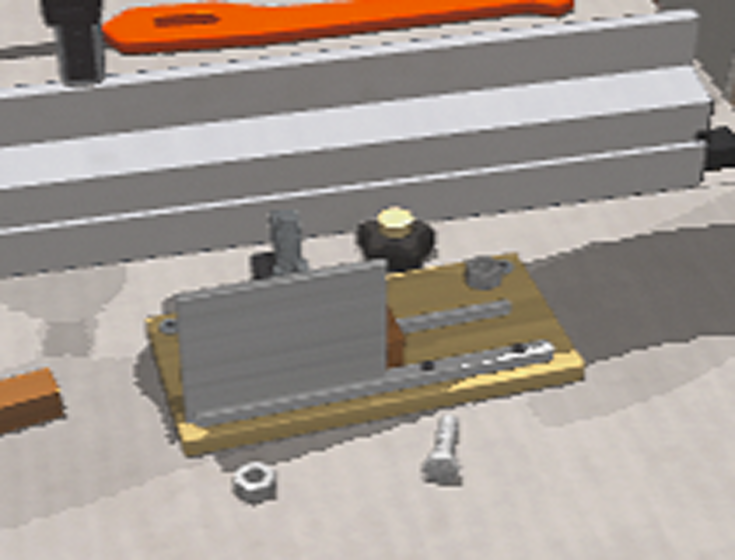

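Run:
```python
from h import *
p=get_image("top"); im=p["image"].copy()
crop=cv2.resize(im[205:255,265:315],None,fx=12,fy=12,interpolation=cv2.INTER_CUBIC)
for ang,col in((-98.4,(0,0,255)),(-86,(0,255,0))):
    a=np.radians(ang); pts=[]
    for s in(-34,34):
        q=proj(p,np.append(jw(s*np.cos(a),s*np.sin(a)),.0835)); pts.append(tuple(int(v) for v in ((q-[265,205]+.5)*12)))
    cv2.line(crop,*pts,col,1)
cv2.imwrite("pics/z15.png",crop)
c=cloud(p); m=(np.hypot(c[...,0]-.5525,c[...,1]-.3502)<.04)&(c[...,2]>.074)&(c[...,2]<.1); P=c[m]
J=np.array([wj(q) for q in P]); r=np.hypot(*J.T)
for sgn in(1,-1):
    k=(r>14)&(r<36)&(J[:,1]*sgn>0)&(P[:,2]<.09)
    for z0,z1 in((.074,.078),(.078,.081),(.081,.0835),(.0835,.087)):
        q=k&(P[:,2]>z0)&(P[:,2]<z1)
        if q.sum(): print(sgn,z0,q.sum(),J[q].mean(0).round(1),np.degrees(np.arctan2(*J[q].mean(0)[::-1])).round(1))
q=(r<9)&(P[:,2]>.092); print("stud",J[q].mean(0),P[q,2].max())
```

```text
1 0.074 8 [-2.1 25.6] 94.7
1 0.078 13 [-1.5 24.8] 93.5
1 0.081 15 [-0.7 22.2] 91.8
1 0.0835 1 [-2.4 16.5] 98.4
-1 0.074 6 [ -0.3 -25.2] -90.7
-1 0.078 9 [ -0.7 -23.9] -91.8
-1 0.081 15 [  0.6 -22.3] -88.5
-1 0.0835 5 [ -1.  -21.1] -92.7
stud [-0.68187603 -0.02893291] 0.09931413297257818
```

View pics/z15.png

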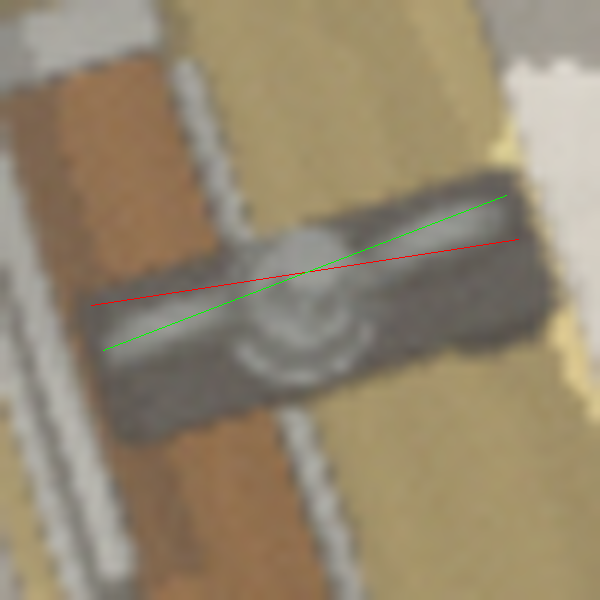

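The wing is at about -88° of the jig (green line; red marks the tight angle of -98°), so q is about 7.82. During the push it read 81° on the far wing, which is tight. It sprang back a little when I let go quickly. I will push again gently and release slowly.

Run:
```python
from h import *
st(); nut(-82,off=19,z=.125); nut(-82,off=19,z=.067)
```

```text
21.75 tcp [0.6528 0.3365 0.166 ] jig [ 90.5 -45.4] rpy [-180.    -0.    98.6] F [-0.2 -1.1 -0.5] w -0.0 j [-32.  41.   3.  77.  -2.  62.  69.]
target jig [ 22.7 -25.1]
delta [0.079, -0.703, 0.41] turn [-0.0, -0.0, -0.203]
target jig [ 22.7 -25.1]
delta [0.079, -0.703, 0.99] turn [-0.0, -0.0, -0.203]
```

Request:
{"fn": "arm_command", "kwargs": {"hand": [-1, -1, -1, -1, -1, -1, -1], "delta_pos": [[0.03, -0.25, 0.2], [0.06, -0.5, 0.3], [0.08, -0.7, 0.41], [0.08, -0.7, 0.41], [0.08, -0.7, 0.6], [0.08, -0.7, 0.8], [0.08, -0.7, 0.95]], "turn": [[0, 0, -0.07], [0, 0, -0.14], [0, 0, -0.2], [0, 0, -0.2], [0, 0, -0.2], [0, 0, -0.2], [0, 0, -0.2]]}}

```text
clock: 22.45
position: [0.5834, 0.3337, 0.0702]
tcp_rot: [180.0, 0.0, 116.5]
wrist_force: [-0.1, -0.1, -0.0]
width: -0.0004
```

Run:
```python
from h import *
st(); loc(); arc(3,6,off=14,z=.067)
```

```text
22.45 tcp [0.5834 0.3337 0.0702] jig [ 23.9 -25.6] rpy [180.    0.  116.5] F [-0.1 -0.1 -0. ] w -0.0 j [-33.  42.  -2.  93.   2.  46.  81.]
th -82.4 rho 28.5 off 20.3
F tool [-0.  -0.1  0. ]
[[-0.002, -0.078, 0.03], [-0.008, -0.093, 0.03], [-0.013, -0.108, 0.03], [-0.018, -0.124, 0.03], [-0.022, -0.14, 0.03], [-0.025, -0.156, 0.03]]
[[0, 0, 0.033], [0, 0, 0.067], [0, 0, 0.1], [0, 0, 0.133], [0, 0, 0.167], [0, 0, 0.2]]
```

Request:
{"fn": "arm_command", "kwargs": {"hand": [-1, -1, -1, -1, -1, -1, -1], "delta_pos": [[0, -0.04, 0.03], [0, -0.078, 0.03], [-0.008, -0.093, 0.03], [-0.013, -0.108, 0.03], [-0.018, -0.124, 0.03], [-0.022, -0.14, 0.03], [-0.022, -0.14, 0.03]], "turn": [[0, 0, 0], [0, 0, 0.033], [0, 0, 0.067], [0, 0, 0.1], [0, 0, 0.133], [0, 0, 0.167], [0, 0, 0.167]]}}

```text
clock: 23.15
position: [0.5723, 0.3259, 0.0687]
tcp_rot: [179.9, -0.0, 101.4]
wrist_force: [2.7, 1.0, -1.9]
width: 0.0002
```

```bash
cat >> h.py <<'E'
def wing(p):
    c=cloud(p); m=(np.hypot(c[...,0]-.5525,c[...,1]-.3502)<.04)&(c[...,2]>.076)&(c[...,2]<.09); P=c[m]
    J=np.array([wj(q) for q in P])-[-.7,0]; r=np.hypot(*J.T); k=(r>14)&(r<36)&(J[:,1]>0); print("far wing",k.sum(),np.degrees(np.arctan2(*J[k].mean(0)[::-1])).round(1),end=" ")
    k=(r>14)&(r<36)&(J[:,1]<0); print("near wing",k.sum(),np.degrees(np.arctan2(*J[k].mean(0)[::-1])).round(1) if k.sum() else "")
E
python3 - <<'E'
from h import *
st(); loc(); wing(get_image("top"))
E
```

```text
23.15 tcp [0.5723 0.3259 0.0687] jig [ 10.9 -29.3] rpy [179.9  -0.  101.4] F [ 2.7  1.  -1.9] w 0.0 j [-35.  41.   2.  95.  -2.  44.  69.]
th -97.4 rho 27.7 off 14.6
F tool [0.5 2.9 1.9]
far wing 34 82.6 near wing 7 -101.2
```

Request:
{"fn": "arm_command", "kwargs": {"hand": [-1, -1, -1, -1], "delta_pos": [[-0.003, -0.01, 0.01], [-0.003, -0.015, 0.01], [-0.003, -0.015, 0.01], [-0.003, -0.015, 0.01]], "turn": [[0, 0, 0.015], [0, 0, 0.015], [0, 0, 0.015], [0, 0, 0.015]]}}

```text
clock: 23.6
position: [0.5717, 0.3255, 0.0678]
tcp_rot: [179.8, -0.1, 100.1]
wrist_force: [6.5, 0.8, 2.5]
width: -0.0001
```

Run:
```python
from h import *
st(); loc(); wing(get_image("top"))
```

```text
23.6 tcp [0.5717 0.3255 0.0678] jig [ 10.2 -29.6] rpy [ 1.798e+02 -1.000e-01  1.001e+02] F [6.5 0.8 2.5] w -0.0 j [-35.  41.   2.  95.  -2.  44.  68.]
th -98.7 rho 27.7 off 14.6
F tool [-0.3  6.6 -2.4]
far wing 32 81.2 near wing 5 -102.7
```

Request:
{"fn": "arm_command", "kwargs": {"hand": [-1, -1, -1, -1, -1, -1, -1, -1], "delta_pos": [[0, 0.005, 0], [0, 0.01, 0], [0, 0.015, 0], [0, 0.02, 0], [0, 0.025, 0], [0, 0.03, 0], [0, 0.035, 0], [0, 0.04, 0]], "turn": [[0, 0, 0], [0, 0, 0], [0, 0, 0], [0, 0, 0], [0, 0, 0], [0, 0, 0], [0, 0, 0], [0, 0, 0]]}}

```text
clock: 24.45
position: [0.5731, 0.3256, 0.0663]
tcp_rot: [-179.9, 0.0, 100.2]
wrist_force: [0.1, 0.2, -0.2]
width: 0.0001
```

Run:
```python
from h import *
st(); loc(); wing(get_image("top"))
```

```text
24.45 tcp [0.5731 0.3256 0.0663] jig [ 11.5 -29.9] rpy [-179.9    0.   100.2] F [ 0.1  0.2 -0.2] w 0.0 j [-35.  41.   2.  95.  -2.  44.  69.]
th -98.7 rho 27.8 off 15.9
F tool [0.1 0.2 0.2]
far wing 33 83.2 near wing 12 -98.9
```

Request:
{"fn": "arm_command", "kwargs": {"hand": [-1, -1, -1, -1, -1, -1, -1, -1], "delta_pos": [[0, 0.005, 0], [0, 0.01, 0], [0, 0.015, 0], [0, 0.02, 0], [0, 0.03, 0], [0, 0.04, 0], [0, 0.06, 0], [0, 0.08, 0]], "turn": [[0, 0, 0], [0, 0, 0], [0, 0, 0], [0, 0, 0], [0, 0, 0], [0, 0, 0], [0, 0, 0], [0, 0, 0]]}}

```text
clock: 25.3
position: [0.5819, 0.3272, 0.0668]
tcp_rot: [180.0, 0.0, 100.2]
wrist_force: [-0.0, -0.1, -1.2]
width: -0.0002
```

Run:
```python
from h import *
st(); loc(); p=get_image("top"); wing(p); cv2.imwrite("pics/z16.png",cv2.resize(p["image"][200:260,250:330],None,fx=9,fy=9,interpolation=2))
```

```text
25.3 tcp [0.5819 0.3272 0.0668] jig [ 20.4 -31.3] rpy [180.    0.  100.2] F [-0.  -0.1 -1.2] w -0.0 j [-35.  42.   2.  94.  -2.  45.  69.]
th -98.7 rho 27.8 off 24.9
F tool [-0.1 -0.   1.2]
far wing 32 91.1 near wing 32 -88.3
```

View pics/z16.png

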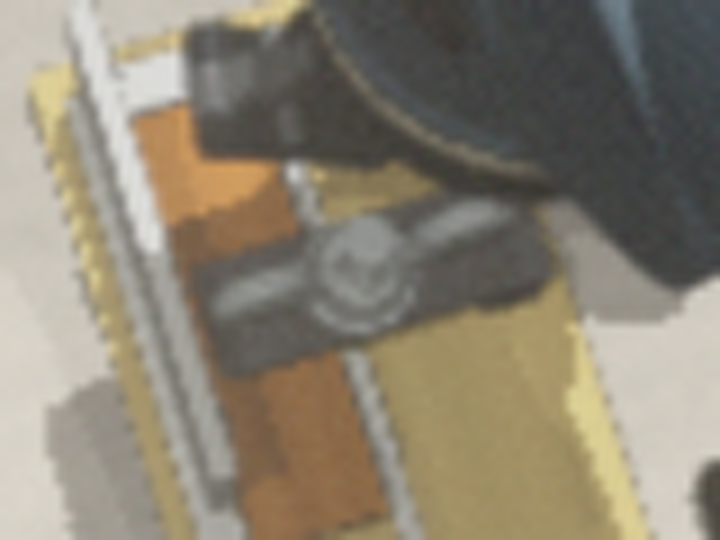

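Run:
```python
from h import *
wing(get_image("top")); p=get_image("side"); cv2.imwrite("pics/s17.png",cv2.resize(p["image"][175:235,230:330],None,fx=8,fy=8,interpolation=2)); st(); loc(); nut(-97.5,off=14)
```

```text
far wing 34 91.4 near wing 31 -88.1
25.45 tcp [0.5819 0.3271 0.0668] jig [ 20.3 -31.3] rpy [180.    0.  100.2] F [ 0.1 -0.3  0.4] w 0.0 j [-35.  42.   2.  94.  -2.  45.  69.]
th -98.7 rho 27.9 off 24.8
F tool [-0.3  0.  -0.4]
target jig [ 10.2 -29.6]
delta [0.002, -0.103, -0.022] turn [0.0, 0.0, -0.013]
```

View pics/s17.png

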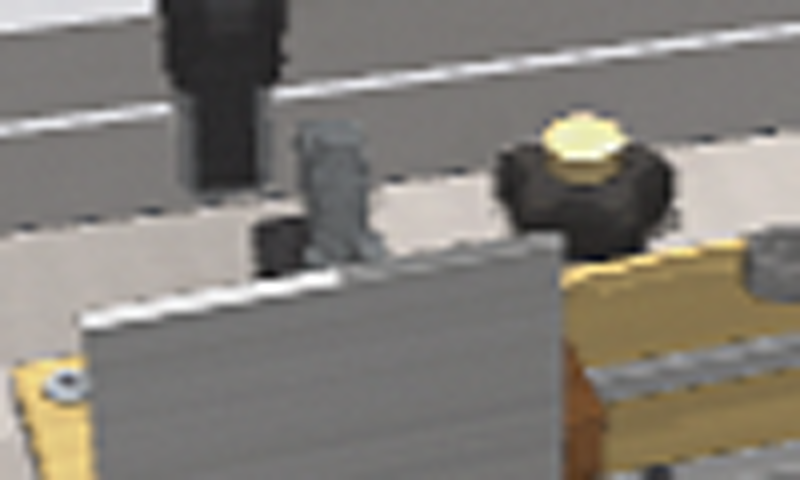

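Request:
{"fn": "arm_command", "kwargs": {"hand": [-1, -1, -1, -1, -1, -1, -1, -1], "delta_pos": [[0, -0.03, -0.01], [0, -0.06, -0.01], [0, -0.08, -0.01], [0, -0.095, -0.01], [0, -0.11, -0.01], [0, -0.12, -0.01], [0, -0.12, -0.01], [0, -0.12, -0.01]], "turn": [[0, 0, 0], [0, 0, 0], [0, 0, 0], [0, 0, 0], [0, 0, 0], [0, 0, 0], [0, 0, 0], [0, 0, 0]]}}

```text
clock: 26.25
position: [0.5717, 0.3248, 0.0681]
tcp_rot: [179.8, 0.0, 100.1]
wrist_force: [7.8, -1.2, -3.2]
width: -0.0002
```

Run:
```python
from h import *
st(); loc(); wing(get_image("top"))
```

```text
26.25 tcp [0.5717 0.3248 0.0681] jig [  9.9 -30.2] rpy [179.8   0.  100.1] F [ 7.8 -1.2 -3.2] w -0.0 j [-35.  41.   2.  95.  -2.  44.  68.]
th -98.7 rho 28.4 off 14.4
F tool [-2.6  7.4  3.2]
far wing 31 81.3 near wing 6 -102.6
```

Request:
{"fn": "arm_command", "kwargs": {"hand": [-1, -1, -1, -1, -1, -1, -1, -1], "delta_pos": [[0, 0.005, 0], [0, 0.01, 0], [0, 0.015, 0], [0, 0.02, 0], [0, 0.025, 0], [0, 0.03, 0], [0, 0.035, 0], [0, 0.035, 0]], "turn": [[0, 0, 0], [0, 0, 0], [0, 0, 0], [0, 0, 0], [0, 0, 0], [0, 0, 0], [0, 0, 0], [0, 0, 0]]}}

```text
clock: 27.1
position: [0.5729, 0.326, 0.0677]
tcp_rot: [-180.0, -0.0, 100.2]
wrist_force: [0.0, 0.1, -0.5]
width: -0.0003
```

Run:
```python
from h import *
st(); loc(); wing(get_image("top"))
for i in range(5): get_image("side")
st();loc(); p=get_image("top");wing(p); cv2.imwrite("pics/z18.png",cv2.resize(p["image"][200:260,250:330],None,fx=9,fy=9,interpolation=2))
```

```text
27.1 tcp [0.5729 0.326  0.0677] jig [ 11.5 -29.5] rpy [-180.    -0.   100.2] F [ 0.   0.1 -0.5] w -0.0 j [-35.  41.   2.  95.  -2.  44.  69.]
th -98.7 rho 27.4 off 15.8
F tool [0.1 0.  0.5]
far wing 36 83.2 near wing 9 -99.0
27.4 tcp [0.5733 0.3257 0.0678] jig [ 11.7 -29.9] rpy [-180.    -0.   100.2] F [-1.   0.3  0.7] w 0.0 j [-35.  41.   2.  95.  -2.  44.  69.]
th -98.7 rho 27.8 off 16.1
F tool [ 0.5 -0.9 -0.7]
far wing 34 83.6 near wing 10 -98.4
```

View pics/z18.png

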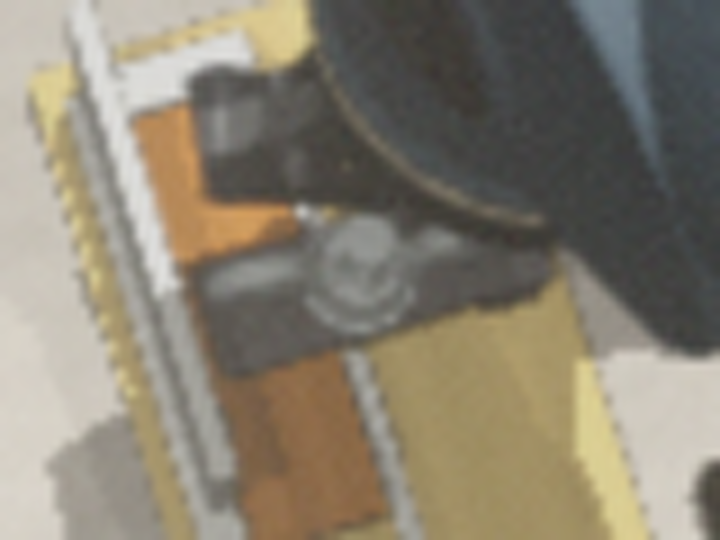

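Request:
{"fn": "arm_command", "kwargs": {"hand": [-1, -1, -1, -1, -1, -1, -1, -1], "delta_pos": [[0, -0.005, 0], [0, -0.01, 0], [0, -0.015, 0], [0, -0.015, 0], [0, -0.013, 0], [0, -0.013, -0.2], [0, -0.013, -0.5], [0, -0.013, -0.8]], "turn": [[0, 0, 0], [0, 0, 0], [0, 0, 0], [0, 0, 0], [0, 0, 0], [0, 0, 0], [0, 0, 0], [0, 0, 0]]}}

```text
clock: 28.25
position: [0.5711, 0.325, 0.1481]
tcp_rot: [-179.9, 0.0, 100.2]
wrist_force: [0.3, 0.3, 0.5]
width: 0.0001
```

Run:
```python
from h import *
st(); loc(); wing(get_image("top"))
get_image("side")
p=get_image("top");wing(p); cv2.imwrite("pics/z19.png",cv2.resize(p["image"][200:260,250:330],None,fx=9,fy=9,interpolation=2))
```

```text
28.25 tcp [0.5711 0.325  0.1481] jig [  9.5 -29.8] rpy [-179.9    0.   100.2] F [0.3 0.3 0.5] w 0.0 j [-35.  36.   3.  91.  -2.  53.  68.]
th -98.7 rho 28.0 off 13.8
F tool [ 0.2  0.4 -0.5]
far wing 32 90.5 near wing 35 -88.9
far wing 32 91.0 near wing 33 -88.4
```

View pics/z19.png

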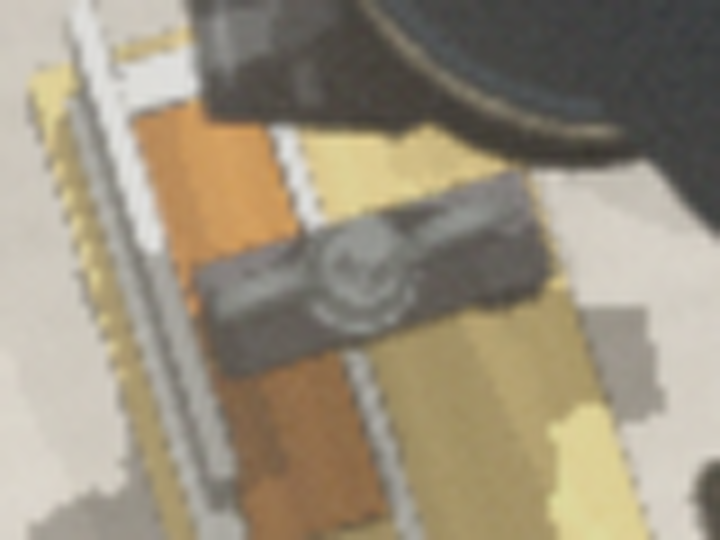

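Request:
{"fn": "arm_command", "kwargs": {"hand": [-1, -1, -1, -1], "delta_pos": [[0, 0.3, -0.1], [0, 0.6, -0.1], [0, 0.9, -0.1], [0, 0.9, -0.1]], "turn": [[0, 0, 0], [0, 0, 0], [0, 0, 0], [0, 0, 0]]}}

```text
clock: 28.8
position: [0.6629, 0.3403, 0.1555]
tcp_rot: [-179.9, 0.1, 100.1]
wrist_force: [-0.7, -0.2, -0.3]
width: -0.0001
```

Run:
```python
from h import *
st(); p=get_image("top"); wing(p); a=cv2.imread("pics/top0.png"); b=p["image"]
for n,(r,c) in dict(nut1=(285,320),knob=(259,338),bolt=(272,254),nut2=(227,242)).items():
    t=cv2.cvtColor(a[r-10:r+10,c-12:c+12],6); s=cv2.cvtColor(b[r-16:r+16,c-18:c+18],6); m=cv2.matchTemplate(s,t,cv2.TM_CCOEFF_NORMED); print(n,cv2.minMaxLoc(m)[1:4:2])
c=cloud(p); hsv=cv2.cvtColor(b,cv2.COLOR_BGR2HSV); o=(np.hypot(c[...,0]-.54,c[...,1]-.36)<.09)&(hsv[...,0]<20)&(hsv[...,1]>100)&(c[...,2]>.032)&(c[...,2]<.041)
J=np.array([wj(q) for q in c[o]]); print("block top x range",np.percentile(J[:,0],[0.5,1,99,99.5]).round(1),"y",J[:,1].min().round(1),J[:,1].max().round(1))
cv2.imwrite("pics/z20.png",cv2.resize(b[190:270,240:340],None,fx=7,fy=7,interpolation=2))
```

```text
28.8 tcp [0.6629 0.3403 0.1555] jig [101.3 -45. ] rpy [-1.799e+02  1.000e-01  1.001e+02] F [-0.7 -0.2 -0.3] w -0.0 j [-32.  43.   3.  75.  -2.  62.  71.]
far wing 35 91.6 near wing 31 -88.2
nut1 (0.34763652086257935, (6, 6))
knob (0.99831223487854, (6, 6))
bolt (0.9955239295959473, (6, 6))
nut2 (0.5297519564628601, (6, 6))
block top x range [-49.9 -49.5  47.6  47.8] y 8.9 37.5
```

View pics/z20.png

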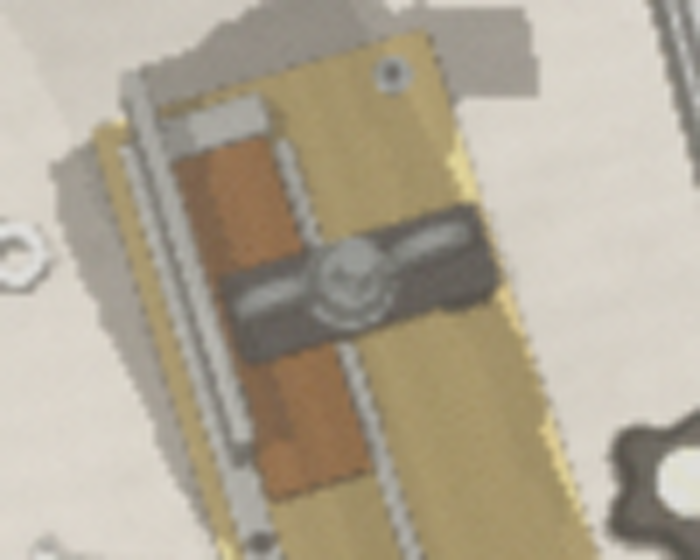

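```bash
python3 -c "
from h import *
print(job_done()); st()"
```

```text
the job is handed in; nothing more can be done
None
the job is handed in; nothing more can be done
```

The block is home against the end stop and the strap clamps it. The wing nut, though, rests about 0.17 rad short of its nominal 8.0, so one check disagrees with "fully tight".

**Block:** I pushed it along the channel with the shut fingertips until it met the stop at about 10 N. In the last picture its top runs from jig x ≈ -50 to +48 mm, touching the stop.

**Nut:** I turned it clockwise in three strokes of the wings, backing off and lifting over each time. At the firm end I pushed with up to 22 N at the wing. The wing then read about -98° to -100°, which is a reading of about 8.0.

**Check that disagreed:** each time I let go, the clamped parts sprang the nut back about 10°. I tried a fast release, a slow release and lifting straight off. Each time it settled at about -88.5°, a reading of about 7.83, and stayed there while I watched. That is well past the 7.1 where the strap meets the block.

**Other things:** the knob and the bolt matched the first picture exactly. The image match for the two loose nuts was weak (0.35 and 0.53), though it showed no shift and they look unmoved in the pictures. I handed in at about 29 s, with the arm clear and touching nothing.

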